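# Lift an enamelled plaque off the hearth and hang up the lifter

## Task

Using the flat steel lifter, slide its blade under the round enamelled plaque on the soldering hearth (push gently until the plaque is stopped by the two firebricks and sits well on the blade), lift it clear, carry it to the cooling rack and leave it lying level and centred across both rails, with the blade drawn out from under it. Then hang the lifter on the brass hook by its wooden handle and let go. The enamel is fresh: never touch the plaque with the gripper, do not drop or tip it, and leave the other things on the bench where they are.

Things in the scene. Friction and masses are not known exactly. Their poses are not given: they have to be found in the camera images.
- lifter: Flat steel lifter (spatula) with a D handle, 200 mm long, 0.32 kg. Origin on its underside below mid-grip; x forward to the blade edge, z up. Blade x 55 to 165 mm, 62 wide, 2.5 thick, underside z 0. Wooden handle bar x -35 to 55, 24 wide, z 48 to 68, on two posts over a 5 mm thick, 20 wide tang; open window under the bar: x -25 to 45, z 5 to 48. Balance point x 35.
- lifter_grip (a point): Where to grip the lifter: centre of the handle bar's section, at (0, 0, 58) mm in the lifter's frame; take it across the 24 mm width.
- lifter_edge (a point): Middle of the blade's front edge, underside, at (165, 0, 0) mm in the lifter's frame.
- lifter_hang (a point): Underside of the handle bar near its front post, at (33, 0, 48) mm in the lifter's frame: the hook's arm belongs here, below the balance of the lifter.
- plaque: Round enamelled copper plaque, blue, white and green on top, 140 mm across, 8 mm thick, about 0.2 kg. Origin: centre of its underside, z up. The flat underside is 120 mm across; from there the edge is bevelled outward, rising 5 mm over 10 mm. It lies loose on the hearth.
- hearth_top (a point): On the top face of the white hearth slab (fixed, 12 mm high, 190 mm wide). x points along the slab, the way to push, z up. Slab x -140 to 190 mm, open end at x -140. On its far half two fixed firebricks, 34 mm tall, form a V open to -x, centred on y within 5 mm; how far along the slab they stand differs and is not measured: when the plaque meets both, its centre lies anywhere from x -5 to 75 mm.
- rack_top (a point): Centre of the cooling rack (fixed), level with the top of its rails, 48 mm above the bench. Two steel rails along x, 150 mm long, 10 wide, 8 tall, 86 clear between them, on corner legs. Between them it is open down to a base plate 6 mm above the bench, and open at both ends: a blade can go down between and be drawn out along -x.
- hook_arm (a point): On top of the stand's level brass hook arm (fixed), 170 mm above the bench, where the handle is to hang. The arm, 10 mm thick, runs along x from the wooden upright (face 71 mm along +x, 30 mm wide, top at 175 mm) to the free tip 36 mm along -x, turned up to 181 mm above the bench. The free end (-x) faces roughly to the robot; z up.
- flux: Bystander, leave alone: clear bottle with red cap, 48 mm across, 120 mm tall; origin at its underside.
- jar_green: Bystander, leave alone: green glass jar, 44 mm across, 45 mm tall; origin at its underside.
- jar_amber: Bystander, leave alone: amber glass jar, 44 mm across, 45 mm tall; origin at its underside.
- jar_white: Bystander, leave alone: white jar with black cap, 44 mm across, 45 mm tall; origin at its underside.
- sizer: Bystander, leave alone: grey stepped plastic cone, 100 mm across, 80 mm tall; origin at its underside.
- mallet: Bystander, leave alone: hammer lying on the bench; origin at its underside.
- anvil: Bystander, leave alone: steel bench block, 70 x 70 x 30 mm; origin at its underside.
There are look-alikes about, which are no part of the job. Leave any red look-alike of the part that bears hook_arm alone.

How it is judged:
On the way, in this order (a step that is already met when the one before it is completed fails the run):
1. the plaque is carried on the lifter, clear of the hearth (contact force between plaque and lifter above 0.5 N and contact force between plaque and hearth below 0.05 N and height (world z) of plaque above 0.035 m and angle between plaque's own z axis and vertical below 0.35 rad), for 0.2 s.
2. the plaque lies level on both rails of the rack, off the lifter (x of plaque in the frame of rack_top between -0.035 and 0.035 m and y of plaque in the frame of rack_top between -0.018 and 0.018 m and z of plaque in the frame of rack_top between -0.004 and 0.004 m and angle between plaque's own z axis and vertical below 0.08 rad and contact force between plaque and rack above 0.5 N and contact force between plaque and lifter below 0.05 N), for 0.2 s.
At the end, for the whole second after the job is handed in: The plaque lies at rest, level (4.5 degrees) on the rack's rails, its centre within 18 mm across and 35 mm along of the rack's centre, off the lifter; the lifter hangs by its handle (slight sway allowed) on the brass arm, 45 mm or less from the hanging place, clear of the bench (all of step 2 and linear speed of plaque below 0.02 m/s and contact force between lifter and stand above 1 N and height (world z) of lifter above 0.08 m and distance between lifter_hang and hook_arm below 0.045 m and linear speed of lifter below 0.15 m/s and angular speed of lifter below 1.5 rad/s); the robot touches nothing.
It fails at once if the plaque was pushed hard with the lifter (over 30 N) (contact force between plaque and lifter above 30 N).
It fails at once if the gripper or arm touched the plaque (contact force between any of the fingers, the arm and plaque above 0.5 N).
It fails at once if the plaque was tipped by more than 30 degrees (angle between plaque's own z axis and vertical above 0.52 rad).
It fails at once if the plaque was dropped (moving faster than 0.8 m/s) or fell to the bench (linear speed of plaque above 0.8 m/s or height (world z) of plaque below 0.006 m).
It fails at once if another thing on the bench was shifted by more than 30 mm (distance of any of flux, jar_green, jar_amber, jar_white, sizer, mallet, anvil from where it was at the start of the episode above 0.03 m).
It also fails if it takes over 67 s, if anything falls off the work surface, if the arm or the gripper's body presses on something with over 40 N, if the wrist force passes 120 N, or if a joint passes its speed limit or range.

## Robot

A 6-joint arm with a two-finger parallel gripper is mounted at the origin on the work surface. World frame = base frame: x ahead of the robot, y to its left, z up, the work surface at z = 0. Lengths are in m, angles in rad, forces in N, time in s.
With the tool pointing down it reaches from about 0.3 to 0.875 m from the base axis. Payload 4.2 kg.
Tool frame: the origin (TCP) lies at the very end of the fingers, on their centre line; the grasp point (between the pads) lies 19 mm behind it; x points along the fingers, y is the direction in which the jaws open and shut, and the axes are right-handed (so a half turn about x gives the same grasp; the last joint's range is limited). The gripper opens to 85 mm and grips with 20 to 120 N. Pads are 22 mm wide; open, the fingers measure 114 mm over their backs; the gripper's body (76 mm by 85 mm) begins 54 mm behind the grasp point. The pads swing forward as they close: fully open they stand 13 mm farther back than shut.
Start: joints at [-1.303, 0.32, 1.565, -0, 1.257, -0.02], TCP at [0.163, -0.551, 0.231] pointing down, gripper open.
Joint ranges: [-3.11, 3.11], [-0.84, 2.01], [0.21, 2.61], [-1.34, 4.49], [0.05, 2.63], [-2.56, 2.56]. Speed limits (rad/s): [2.57, 2.57, 3.14, 3.14, 3.14, 3.14].

## Interface

Orientations are given as a rotation vector (axis times angle).
In Python, from station import ctrl gives the robot as it stands. The module is installed in compiled form; this text tells all that it offers.
- The arm moves only by the tool play_rows, never from a script. Its argument "plan" is a list of rows, each an object with "linear": the shift along the tool's x, y, z in cm, a list of three; "roll": the turn about the tool's x in rad. In form: [{"linear": [dx, dy, dz], "roll": roll}, ...]. A call has 1 to 10 rows; each row is the pose to reach, as a shift and turn from the pose measured when the call began, along the tool's axes at that moment; what a row does not reach only later rows make up. A row lasts 1/10 s, in which the tool goes at most 50 mm and 8.59 degrees, less where a joint would pass 70% of its speed; a pose out of reach is approached as far as the arm can. A call with a gripper value outside its range is refused whole. "jaw" is the finger opening in cm, from 0 to 8.54, set as the call begins (left out, the last holds). The fingers move at their own pace and stop on an object; the grip force is fixed at half the most. Time passes only in rows, so rows that repeat a pose let the fingers close. It gives the time, the measured TCP pose, the force and the opening at its end, in the units of the state.
- ctrl.sense(): the state, without advancing time (a new reading comes with each control period).
- ctrl.snapshot(name): name is "side" or "top" or "wrist"; returns a dict with "color" (420x560x3 uint8, blue, green, red), "camera_matrix" (3x3 intrinsics, pixels), "pose" (4x4, takes a point from camera to world coordinates); the wrist camera has in their place "T_tool_cam" (4x4, takes a point from camera to tool coordinates, whose origin is the TCP and whose axes are the tool frame's). Camera axes: x right, y up, looking along -z (the intrinsics and any distortion apply to the point x, -y, -z); pixel columns grow to the right and rows downward; lengths in m; the calibration is good to about 2 mm. A picture is of the moment at which its call begins: read the wrist's pose just before it. There is no depth.
- ctrl.finish_job(): hands the job in, once; it reports no verdict.
Trained networks look in a picture, given as the dict that the camera call returned (one of the last four; its "shot" number tells which), for a name from the list of things; names that differ only in an ending like _2 or _b are one class to them, and where a whole thing is asked for, a point or a joint stands for the part that bears it (a point fixed in the world has none). Each returns a list of dicts, best first, with "confidence" (0 to 1); they miss things now and then, are a little off and sometimes report something else, mostly with a low value. They report only what shows in the picture. A call takes as long as a camera call. They do not tell look-alikes from the thing itself.
- ctrl.search_frame(picture, query): "rect" ([centre column, centre row, width, height] in pixels, round what is visible of it).
- ctrl.trace(picture, query): "mask" (420x560 bool, what is visible of it) and "rect" ([centre column, centre row, width, height] in pixels, round what is visible of it).
The state is a dict: "t": time; "q": joint angles; "qvel": joint speeds; "joint_efforts": joint torques, N m; "ee_pos": TCP position; "tcp_rot": TCP orientation; "force": force on the tool from outside, world axes, zero at the start; "torque": the same for the moment, N m; "gripper_width": finger opening in m.
Only numpy, scipy, OpenCV 4.12 (cv2) and the standard library are available. Lean on these libraries where they do the work, as an engineer would, in place of code of your own. Each camera call takes 0.05 s, during which the arm holds its last target.

## Working session

There is one attempt and no reset: what is moved stays moved. The work goes in short steps, Python scripts to look and compute and a tool call to move; the robot and the scene stay as the last step left them, time stands still between calls to the robot, and variables do not carry over. Pictures are saved under pics/ and viewed, and the job is handed in when it is done.

Besides the shell and the picture viewer there is one more tool, called after "Call:" by a JSON object that holds its "api" and its "payload". play_rows: Moves the arm, as the interface text tells. Its arguments: {"type":"object","properties":{"plan":{"type":"array","items":{"type":"object","properties":{"linear":{"type":"array","items":{"type":"number"}},"roll":{"type":"number"}}}},"jaw":{"type":"number"}},"required":["plan"]}

```bash
mkdir -p pics; ls
cat > h.py <<'E'
import numpy as np, cv2
from scipy.spatial.transform import Rotation as R
from station import ctrl
def tool():
    s=ctrl.sense(); T=np.eye(4); T[:3,:3]=R.from_rotvec(s['tcp_rot']).as_matrix(); T[:3,3]=s['ee_pos']; return T
def snap(n):
    T=tool(); p=ctrl.snapshot(n)
    p['W']=np.array(p['pose']) if 'pose' in p else T@np.array(p['T_tool_cam'])
    return p
def proj(p,X):
    X=np.atleast_2d(X); W=np.linalg.inv(p['W']); c=(W[:3,:3]@X.T).T+W[:3,3]
    c=c*[1,-1,-1]; u=(np.array(p['camera_matrix'])@c.T).T; return u[:,:2]/u[:,2:]
def ray(p,uv,z):
    uv=np.atleast_2d(uv).astype(float); d=np.c_[uv,np.ones(len(uv))]@np.linalg.inv(p['camera_matrix']).T
    d=(d*[1,-1,-1])@p['W'][:3,:3].T; o=p['W'][:3,3]
    return o+d*((z-o[2])/d[:,2])[:,None]
E
python3 - <<'E'
from h import *
for n in ['top','side','wrist']:
    p=snap(n); cv2.imwrite(f'pics/{n}0.png',p['color']); print(n,p.keys(),np.round(p['W'],3).tolist(),np.array(p['camera_matrix']).tolist())
    for q in ['lifter','plaque','hearth_top','rack_top','hook_arm','flux','jar_green','sizer','mallet','anvil']:
        try:
            r=ctrl.search_frame(p,q); print(q,[(np.round(x['rect']).tolist(),round(x['confidence'],2)) for x in r[:3]])
        except Exception as e: print(q,e)
print(ctrl.sense())
E
```

```text
pics
top dict_keys(['color', 'camera_matrix', 'pose', 'shot', 'W']) [[0.002, 0.995, -0.098, 0.34], [-1.0, 0.003, 0.003, 0.021], [0.003, 0.098, 0.995, 1.591], [0.0, 0.0, 0.0, 1.0]] [[498.1269769608594, 0.0, 281.6179654448992], [0.0, 498.1269769608594, 222.05993540655777], [0.0, 0.0, 1.0]]
lifter [([367.0, 239.0, 68.0, 24.0], 0.73)]
plaque [([297.0, 183.0, 41.0, 40.0], 0.91), ([366.0, 241.0, 69.0, 21.0], 0.66)]
hearth_top [([280.0, 187.0, 107.0, 64.0], 0.76)]
rack_top [([192.0, 232.0, 54.0, 42.0], 0.79)]
hook_arm [([190.0, 170.0, 37.0, 40.0], 0.9), ([205.0, 309.0, 44.0, 63.0], 0.79)]
flux [([438.0, 204.0, 19.0, 17.0], 0.58)]
jar_green [([300.0, 135.0, 9.0, 19.0], 0.57)]
sizer [([354.0, 142.0, 28.0, 30.0], 0.92)]
mallet [([117.0, 258.0, 23.0, 82.0], 0.71)]
anvil [([402.0, 167.0, 28.0, 28.0], 0.7), ([188.0, 167.0, 37.0, 43.0], 0.62)]
side dict_keys(['color', 'camera_matrix', 'pose', 'shot', 'W']) [[-0.99, 0.066, -0.127, 0.333], [-0.143, -0.522, 0.841, 1.091], [-0.011, 0.85, 0.526, 0.82], [0.0, 0.0, 0.0, 1.0]] [[466.6664454889505, 0.0, 279.15823317372514], [0.0, 466.6664454889505, 211.197
[... 1020 characters left out ...]
_green []
sizer []
mallet []
anvil []
{'t': 1.65, 'q': array([-1.30300327e+00,  3.19642074e-01,  1.56448317e+00,  5.19206888e-06,
        1.25737309e+00, -2.00110645e-02]), 'qvel': array([ 1.43219990e-03, -2.38374636e-03,  6.79593866e-05,  8.33545584e-04,
       -6.05925117e-06, -2.06919139e-04]), 'joint_efforts': array([ 6.66834421e-04, -4.15406835e+01, -2.34418327e+01,  3.37618872e-05,
        1.99714123e-04, -4.24048210e-06]), 'ee_pos': array([ 0.16321752, -0.55138444,  0.2313203 ]), 'tcp_rot': array([ 2.06694557,  0.29940667, -2.06691099]), 'force': array([-0.06558387,  0.17143127, -0.03332642]), 'torque': array([0.00962508, 0.00314468, 0.05044151]), 'gripper_width': 0.08560269358018043}
```

```bash
python3 -c "
import cv2
a=cv2.imread('pics/top0.png');cv2.imwrite('pics/topz.png',cv2.resize(a[100:360,90:470],None,fx=2.1,fy=2.1,interpolation=cv2.INTER_CUBIC))
a=cv2.imread('pics/side0.png');cv2.imwrite('pics/sidez.png',cv2.resize(a[140:420,140:440],None,fx=2.1,fy=2.1,interpolation=cv2.INTER_CUBIC))"
```

```text
(no output)
```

View pics/topz.png

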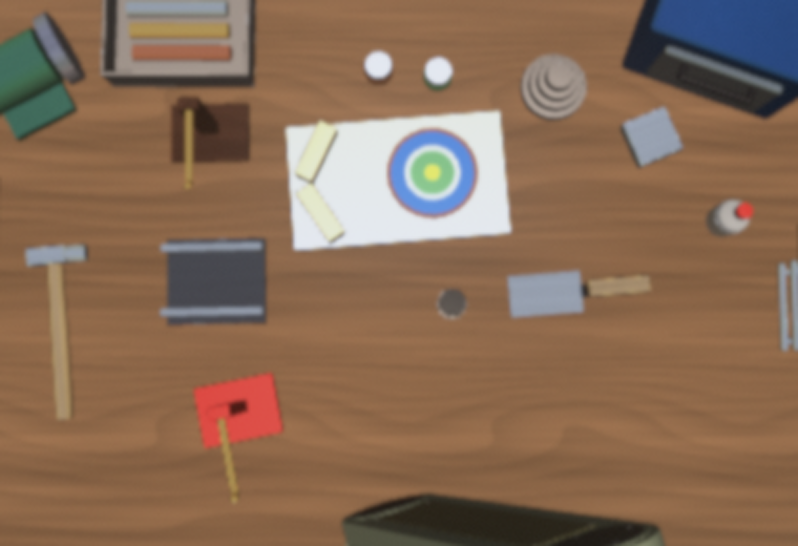

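View pics/sidez.png

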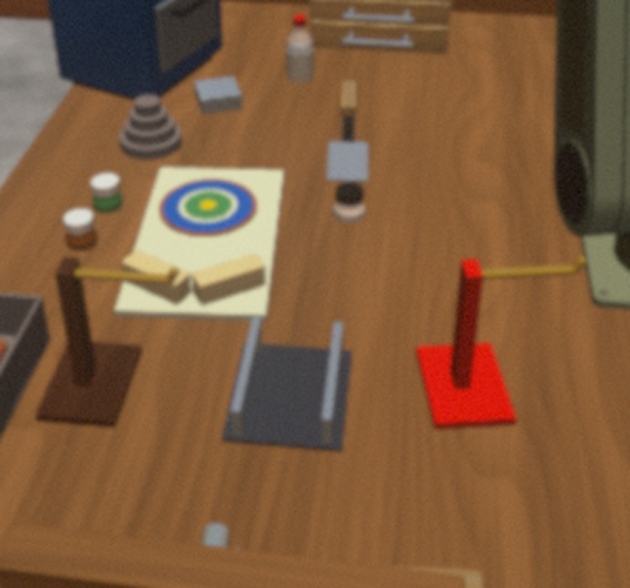

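```bash
cat >> h.py <<'E'
class P(dict): pass
E
python3 - <<'E'
from h import *
p={'W':np.array([[0.002, 0.995, -0.098, 0.34], [-1.0, 0.003, 0.003, 0.021], [0.003, 0.098, 0.995, 1.591],[0,0,0,1]]),'camera_matrix':np.array([[498.127,0,281.618],[0,498.127,222.06],[0,0,1]])}
Z=lambda u,v:[90+u/2.1,100+v/2.1]
for n,u,v,z in [('blade front mid',509,297,.002),('blade back mid',582,293,.002),('bar front',588,290,.068),('bar back',650,284,.068),('plaque',432,172,.018),
 ('hearth tl',286,126,.012),('tr',500,111,.012),('br',511,233,.012),('bl',294,249,.012),
 ('rail1 l',161,247,.048),('rail1 r',262,245,.048),('rail2 l',162,313,.048),('rail2 r',266,311,.048),
 ('arm top',188,105,.17),('arm tip',188,187,.18),('redtip',235,500,.18),('redupr',222,420,.17),('jarwhite',451,302,.045),('green',75,95,.05),('green2',75,105,.15),('flux',743,210,.12),
 ('brick apex a',312,180,.046),('apex b',300,190,.046),('brick end a',330,124,.046),('brick end b',338,240,.046)]:
    print(n,np.round(ray(p,Z(u,v),z)[0],3))
T=tool();print(np.round(T,3))
a=cv2.imread('pics/side0.png');cv2.imwrite('pics/sidef.png',cv2.resize(a,None,fx=1.4,fy=1.4))
E
```

```text
blade front mid [ 0.435 -0.146  0.002]
blade back mid [ 0.441 -0.257  0.002]
bar front [ 0.441 -0.255  0.068]
bar back [ 0.45  -0.345  0.068]
plaque [ 0.624 -0.028  0.018]
hearth tl [0.696 0.195 0.012]
tr [ 0.72  -0.133  0.012]
br [ 0.532 -0.149  0.012]
bl [0.506 0.181 0.012]
rail1 l [0.505 0.374 0.048]
rail1 r [0.508 0.225 0.048]
rail2 l [0.407 0.37  0.048]
rail2 r [0.411 0.217 0.048]
arm top [0.69  0.314 0.17 ]
arm tip [0.573 0.309 0.18 ]
redtip [0.154 0.238 0.18 ]
redupr [0.258 0.259 0.17 ]
jarwhite [ 0.425 -0.056  0.045]
green [0.734 0.509 0.05 ]
green2 [0.694 0.477 0.15 ]
flux [ 0.552 -0.467  0.12 ]
brick apex a [0.606 0.152 0.046]
apex b [0.591 0.17  0.046]
brick end a [0.692 0.126 0.046]
brick end b [0.516 0.112 0.046]
[[ 0.     0.284 -0.959  0.163]
 [-0.    -0.959 -0.284 -0.551]
 [-1.     0.    -0.     0.231]
 [ 0.     0.     0.     1.   ]]
```

View pics/sidef.png

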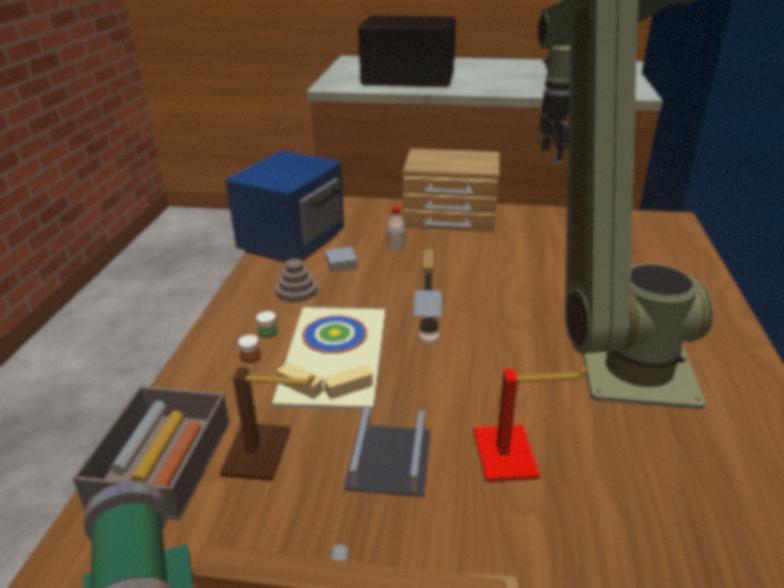

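View pics/wrist0.png

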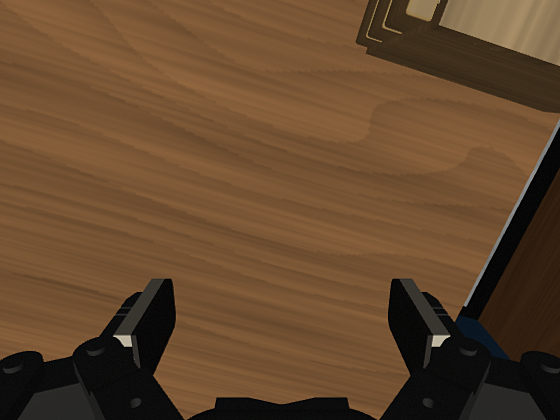

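Call:
{"api": "play_rows", "payload": {"plan": [{"linear": [0.4, -1.5, -3.4], "roll": -0.135}, {"linear": [0.8, -3, -6.8], "roll": -0.271}, {"linear": [1.2, -4.5, -10.2], "roll": -0.406}, {"linear": [1.6, -6, -13.5], "roll": -0.541}, {"linear": [2, -7.5, -16.9], "roll": -0.677}, {"linear": [2.4, -9, -20.3], "roll": -0.812}, {"linear": [2.8, -10.5, -23.7], "roll": -0.947}, {"linear": [3.2, -12, -27.1], "roll": -1.082}, {"linear": [3.6, -13.5, -30.5], "roll": -1.218}, {"linear": [4, -15, -33.9], "roll": -1.353}]}}

```text
t: 2.65
ee_pos: [0.4468, -0.3102, 0.1913]
tcp_rot: [1.153, 1.243, -1.153]
force: [-0.0, -0.4, 0.3]
gripper_width: 0.0854
```

Run:
```python
from h import *
p=snap('wrist'); np.save('pics/w1.npy',p['W']); cv2.imwrite('pics/w1.png',p['color']); print(np.round(tool(),4).tolist(),np.round(np.array(p['T_tool_cam']),4).tolist())
```

```text
[[0.0032, 0.9966, 0.0818, 0.4505], [0.0031, 0.0818, -0.9966, -0.3068], [-1.0, 0.0034, -0.0029, 0.1906], [0.0, 0.0, 0.0, 1.0]] [[0.0008, 0.3125, -0.9499, -0.1421], [1.0, 0.0004, 0.001, 0.0002], [0.0007, -0.9499, -0.3125, -0.0803], [0.0, 0.0, 0.0, 1.0]]
```

View pics/w1.png

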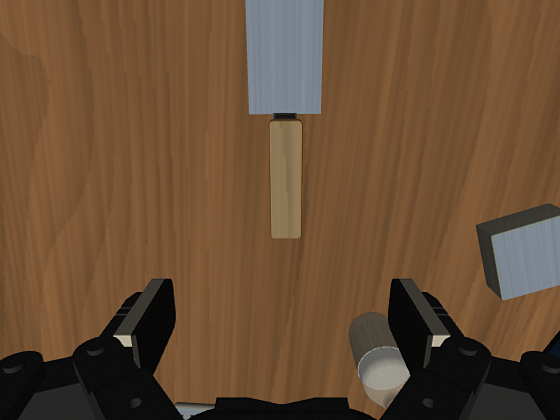

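```bash
cat > px.py <<'E'
from h import *
import sys
K=np.array([[372.2995,0,281.383],[0,372.2995,208.33],[0,0,1]])
def W(n): return {'W':np.load(f'pics/{n}.npy'),'camera_matrix':K}
E
python3 - <<'E'
from px import *
p=W('w1')
for n,u,v,z in [('bar rear',286,238,.067),('bar front',286,121,.068),('blade bl',249,114,.0025),('blade br',321,114,.0025),('tl',246,2,.0025),('tr',324,2,.0025)]:
    print(n,np.round(ray(p,(u,v),z)[0],4))
E
```

```text
bar rear [ 0.4527 -0.3415  0.067 ]
bar front [ 0.4457 -0.2532  0.068 ]
blade bl [ 0.4145 -0.2554  0.0025]
blade br [ 0.4766 -0.2507  0.0025]
tl [ 0.4081 -0.1695  0.0025]
tr [ 0.4696 -0.1649  0.0025]
```

Call:
{"api": "play_rows", "payload": {"plan": [{"linear": [2, -0.06, -0.4], "roll": 0}, {"linear": [5, -0.06, -0.78], "roll": 0}, {"linear": [8, -0.06, -0.78], "roll": 0}, {"linear": [11, -0.06, -0.78], "roll": 0}, {"linear": [13.5, -0.06, -0.78], "roll": 0}, {"linear": [15, -0.06, -0.78], "roll": 0}, {"linear": [15.3, -0.06, -0.78], "roll": 0}, {"linear": [15.3, -0.06, -0.78], "roll": 0}, {"linear": [15.3, -0.06, -0.78], "roll": 0}]}}

```text
t: 3.6
ee_pos: [0.4504, -0.2992, 0.0386]
tcp_rot: [1.152, 1.244, -1.144]
force: [-0.5, 0.2, 0.2]
gripper_width: 0.0849
```

Call:
{"api": "play_rows", "payload": {"plan": [{"linear": [0, 0, 0], "roll": 0}, {"linear": [0, 0, 0], "roll": 0}, {"linear": [0, 0, 0], "roll": 0}, {"linear": [0, 0, 0], "roll": 0}, {"linear": [0, 0, 0], "roll": 0}, {"linear": [0, 0, 0], "roll": 0}, {"linear": [0, 0, 0], "roll": 0}, {"linear": [0, 0, 0], "roll": 0}], "jaw": 0}}

```text
t: 4.4
ee_pos: [0.4501, -0.2992, 0.0389]
tcp_rot: [1.152, 1.245, -1.145]
force: [-2.3, 1.0, 5.2]
gripper_width: 0.0228
```

Run:
```python
from h import *
p=snap('wrist'); np.save('pics/w2.npy',p['W']); cv2.imwrite('pics/w2.png',p['color']); print(np.round(tool(),4).tolist()); s=ctrl.sense(); print(s['t'],s['force'],s['gripper_width'])
```

```text
[[0.0045, 0.9966, 0.0817, 0.4501], [0.0019, 0.0817, -0.9967, -0.2992], [-1.0, 0.0047, -0.0015, 0.0389], [0.0, 0.0, 0.0, 1.0]]
4.45 [-2.59357487  0.09794714  5.39761375] 0.022999725862498474
```

View pics/w2.png

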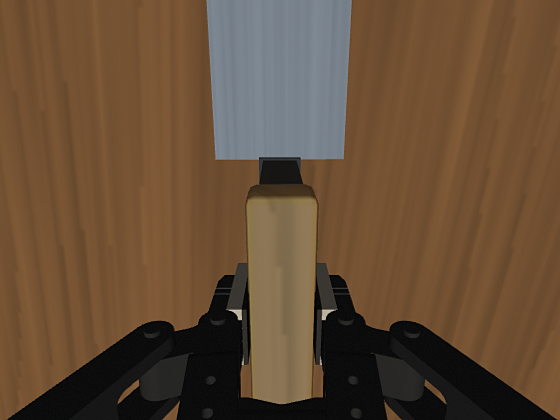

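Call:
{"api": "play_rows", "payload": {"plan": [{"linear": [-1, 0, 0], "roll": 0}, {"linear": [-3, 0, 0], "roll": 0}, {"linear": [-5, 0, 0], "roll": 0}, {"linear": [-7, 1, 0], "roll": 0}, {"linear": [-8, 4, 0], "roll": 0}, {"linear": [-8, 8, 0], "roll": 0}, {"linear": [-8, 12, 0.2], "roll": 0}, {"linear": [-8, 15.5, 0.3], "roll": 0}, {"linear": [-8, 18, 0.1], "roll": 0}, {"linear": [-8, 18.8, 0], "roll": 0}]}}

```text
t: 5.45
ee_pos: [0.6395, -0.2831, 0.1189]
tcp_rot: [1.152, 1.245, -1.143]
force: [-0.6, 0.4, -2.5]
gripper_width: 0.0234
```

Run:
```python
from h import *
p=snap('wrist'); np.save('pics/w3.npy',p['W']); cv2.imwrite('pics/w3.png',p['color']); print(np.round(tool(),4).tolist()); s=ctrl.sense(); print(s['t'],s['force'],s['gripper_width'])
p={'W':np.array([[0.002, 0.995, -0.098, 0.34], [-1.0, 0.003, 0.003, 0.021], [0.003, 0.098, 0.995, 1.591],[0,0,0,1]]),'camera_matrix':np.array([[498.127,0,281.618],[0,498.127,222.06],[0,0,1]])}
Z=lambda u,v:[90+u/2.1,100+v/2.1]
for c in [(624,130),(660,108),(682,148),(642,165)]: print(ray(p,Z(*c),.03)[0])
```

```text
[[0.005, 0.9965, 0.0832, 0.6392], [0.0025, 0.0832, -0.9965, -0.283], [-1.0, 0.0052, -0.0021, 0.1188], [0.0, 0.0, 0.0, 1.0]]
5.5 [ 0.46702006 -0.95639776 -2.61652183] 0.02336746575989274
[ 0.68727462 -0.31975797  0.03      ]
[ 0.72147059 -0.37520694  0.03      ]
[ 0.65975461 -0.40726729  0.03      ]
[ 0.63347345 -0.34605001  0.03      ]
```

View pics/w3.png

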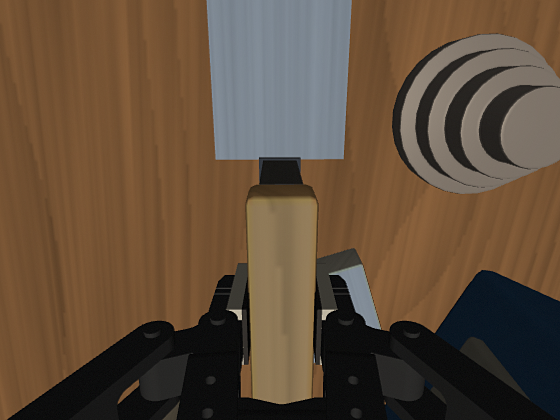

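Run:
```python
from h import *
p=snap('top'); cv2.imwrite('pics/t3.png',cv2.resize(p['color'][120:260,210:410],None,fx=4,fy=4,interpolation=cv2.INTER_CUBIC)); np.save('pics/t3.npy',p['W'])
r=ctrl.trace(p,'plaque')
for x in r[:2]:
    ys,xs=np.nonzero(x['mask']); print(x['confidence'],x['rect'],ray(p,(xs.mean(),ys.mean()),.018))
```

```text
0.72 [300.9, 136.5, 9.2, 20.2] [[ 0.77645229 -0.03719522  0.018     ]]
0.58 [295.4, 183.3, 45.8, 43.8] [[ 0.62429432 -0.02786253  0.018     ]]
```

View pics/t3.png

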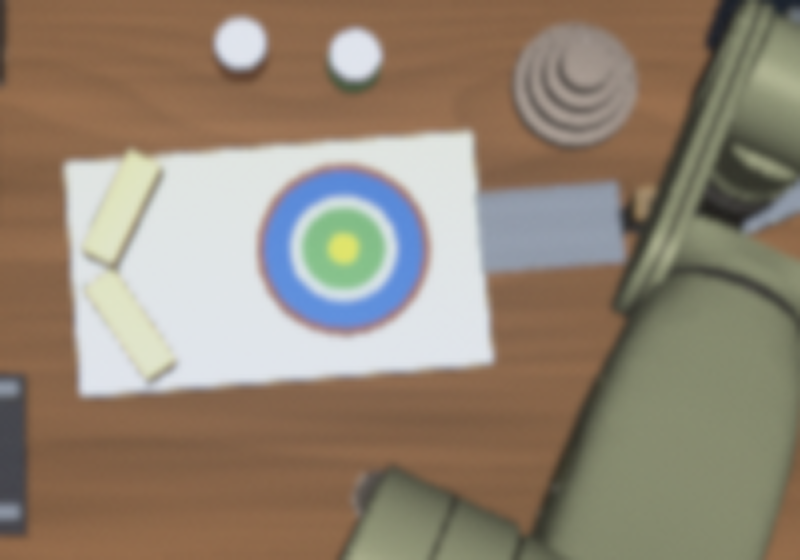

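Run:
```python
from h import *
p={'W':np.load('pics/t3.npy'),'camera_matrix':np.array([[498.127,0,281.618],[0,498.127,222.06],[0,0,1]])}
Z=lambda u,v:[210+u/4,120+v/4]
g=lambda u,v,z: ray(p,Z(u,v),z)[0]
tl,tr,br,bl=[g(u,v,.012) for u,v in [(65,161),(472,131),(493,361),(81,397)]]
op=(tr+br)/2; far=(tl+bl)/2; d=far-op; print(np.linalg.norm(d),np.linalg.norm(tr-br)); d/=np.linalg.norm(d); y=np.array([-d[1],d[0],0]); O=op+.14*d
print('angle',np.degrees(np.arctan2(-d[0],d[1])),'O',O)
f=lambda X:np.round([(X-O)@d,(X-O)@y],4)
print('plaque',f(g(344,248,.018)), g(344,248,.018))
for n,c in [('A',(161,169)),('A2',(117,266)),('B',(112,268)),('B2',(176,360))]: print(n,f(g(*c,.046)))
for n,c in [('edgeL',(479,193)),('edgeR',(487,271)),('backL',(617,181)),('backR',(625,262))]: print(n,f(g(*c,.0822)),g(*c,.0822))
```

```text
0.32952807701016673 0.18769802865129212
angle 4.81755115858608 O [ 0.61631355 -0.00141078  0.012     ]
plaque [-0.0287 -0.0058] [ 0.62451112 -0.02954257  0.018     ]
A [ 0.1111 -0.0754]
A2 [ 0.1513 -0.001 ]
B [0.1553 0.0002]
B2 [0.1109 0.0768]
edgeL [-0.1328 -0.0287] [ 0.65604701 -0.13137463  0.0822    ]
edgeR [-0.1334  0.0323] [ 0.59534868 -0.13706272  0.0822    ]
backL [-0.2396 -0.0294] [ 0.66573909 -0.23773235  0.0822    ]
backR [-0.2396  0.0339] [ 0.60262339 -0.24297736  0.0822    ]
```

Call:
{"api": "play_rows", "payload": {"plan": [{"linear": [1, 0.1, -0.4], "roll": 0}, {"linear": [2.5, 0.2, -0.8], "roll": 0}, {"linear": [4, 0.2, -1.1], "roll": 0}, {"linear": [5.2, 0.2, -1.1], "roll": 0}, {"linear": [6, 0.2, -1.1], "roll": 0}, {"linear": [6.4, 0.2, -1.1], "roll": 0}, {"linear": [6.5, 0.2, -1.1], "roll": 0}, {"linear": [6.5, 0.2, -1.1], "roll": 0}]}}

```text
t: 6.4
ee_pos: [0.6377, -0.2726, 0.0544]
tcp_rot: [1.151, 1.246, -1.145]
force: [0.3, 0.3, -3.3]
gripper_width: 0.023
```

Call:
{"api": "play_rows", "payload": {"plan": [{"linear": [0.1, 0, 0], "roll": 0}, {"linear": [0.1, 0, 0], "roll": 0}, {"linear": [0.1, 0, 0], "roll": 0}]}}

```text
t: 6.7
ee_pos: [0.6379, -0.2727, 0.0537]
tcp_rot: [1.151, 1.246, -1.145]
force: [-0.6, -0.0, -2.6]
gripper_width: 0.0234
```

Call:
{"api": "play_rows", "payload": {"plan": [{"linear": [0.1, 0, 0], "roll": 0}, {"linear": [0.1, 0, 0], "roll": 0}, {"linear": [0.1, 0, 0], "roll": 0}]}}

```text
t: 7.0
ee_pos: [0.6379, -0.2727, 0.0527]
tcp_rot: [1.151, 1.246, -1.145]
force: [0.9, -0.2, -3.4]
gripper_width: 0.0233
```

Call:
{"api": "play_rows", "payload": {"plan": [{"linear": [0.08, 0.1, 0], "roll": 0}, {"linear": [0.08, 0.2, 0], "roll": 0}, {"linear": [0.08, 0.2, 0], "roll": 0}]}}

```text
t: 7.3
ee_pos: [0.6401, -0.2725, 0.0519]
tcp_rot: [1.151, 1.246, -1.145]
force: [-0.8, -0.7, -4.2]
gripper_width: 0.0232
```

Call:
{"api": "play_rows", "payload": {"plan": [{"linear": [0.08, 0, 0], "roll": 0}, {"linear": [0.08, 0, 0], "roll": 0}, {"linear": [0.08, 0, 0], "roll": 0}]}}

```text
t: 7.6
ee_pos: [0.64, -0.2725, 0.051]
tcp_rot: [1.151, 1.246, -1.145]
force: [-0.3, 0.1, -3.0]
gripper_width: 0.0232
```

Call:
{"api": "play_rows", "payload": {"plan": [{"linear": [0.08, 0, 0], "roll": 0}, {"linear": [0.08, 0, 0], "roll": 0}, {"linear": [0.08, 0, 0], "roll": 0}]}}

```text
t: 7.9
ee_pos: [0.6401, -0.2725, 0.0504]
tcp_rot: [1.152, 1.245, -1.145]
force: [0.1, -0.5, -2.4]
gripper_width: 0.0229
```

Call:
{"api": "play_rows", "payload": {"plan": [{"linear": [0.08, 0, 0], "roll": 0}, {"linear": [0.08, 0, 0], "roll": 0}, {"linear": [0.08, 0, 0], "roll": 0}]}}

```text
t: 8.2
ee_pos: [0.6402, -0.2728, 0.0499]
tcp_rot: [1.152, 1.245, -1.145]
force: [-0.6, -1.2, -1.3]
gripper_width: 0.0232
```

Run:
```python
from h import *
p=snap('top'); cv2.imwrite('pics/t4.png',cv2.resize(p['color'][120:260,210:410],None,fx=4,fy=4,interpolation=cv2.INTER_CUBIC)); np.save('pics/t4.npy',p['W'])
p=snap('side'); cv2.imwrite('pics/s4.png',cv2.resize(p['color'][160:300,180:380],None,fx=4,fy=4,interpolation=cv2.INTER_CUBIC))
print(ctrl.sense()['force'])
```

```text
[ 0.06137986 -0.77216616 -1.07835775]
```

View pics/t4.png

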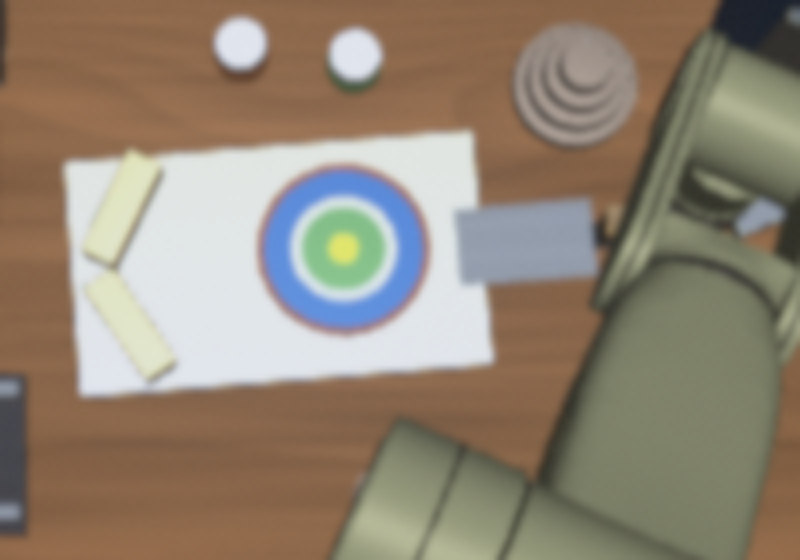

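View pics/s4.png

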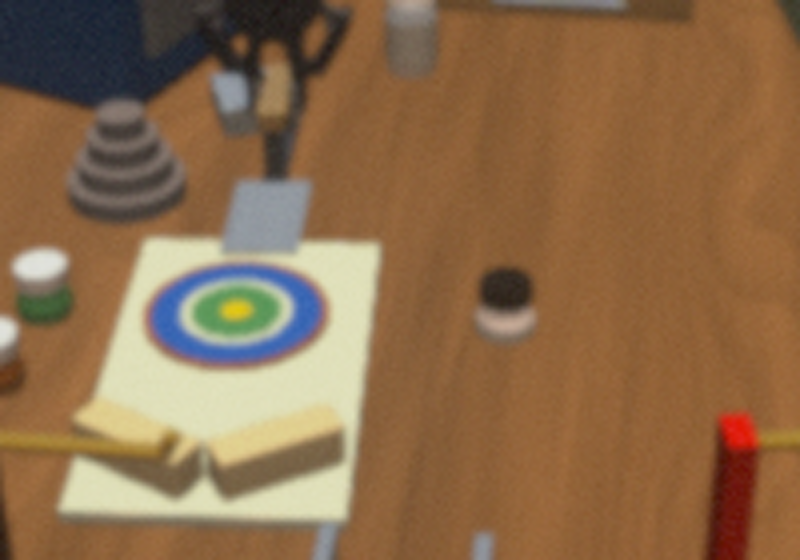

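```bash
cat > th.py <<'E'
from h import *
K=np.array([[498.127,0,281.618],[0,498.127,222.06],[0,0,1]])
p={'W':np.load('pics/t3.npy'),'camera_matrix':K}
def g(u,v,z): return ray(p,(210+u/4,120+v/4),z)[0]
a=np.radians(4.8176); d=np.array([-np.sin(a),np.cos(a),0]); y=np.array([-d[1],d[0],0]); O=np.array([ 0.61631355,-0.00141078,.012])
f=lambda X:np.round([(X-O)@d,(X-O)@y],4)
E
python3 - <<'E'
from th import *
for c in [(456,211),(463,284),(590,199),(598,274)]: print(f(g(*c,.0145)))
print(f(g(344,248,.018)))
E
```

```text
[-0.1211 -0.0291]
[-0.1213  0.0304]
[-0.2294 -0.0301]
[-0.2298  0.0311]
[-0.0287 -0.0058]
```

Call:
{"api": "play_rows", "payload": {"plan": [{"linear": [0.03, 0, -0.5], "roll": 0}, {"linear": [0.03, 0, -1.3], "roll": 0}, {"linear": [0.03, 0, -2.1], "roll": 0}, {"linear": [0.03, 0, -2.9], "roll": 0}, {"linear": [0.03, 0, -3.7], "roll": 0}, {"linear": [0.03, 0, -4.5], "roll": 0}, {"linear": [0.03, 0, -5.3], "roll": 0}, {"linear": [0.03, 0, -6.1], "roll": 0}, {"linear": [0.03, 0, -6.9], "roll": 0}, {"linear": [0.03, 0, -7.5], "roll": 0}]}}

```text
t: 9.3
ee_pos: [0.635, -0.1984, 0.0509]
tcp_rot: [1.15, 1.241, -1.143]
force: [0.7, -5.8, 3.3]
gripper_width: 0.0231
```

Run:
```python
from h import *
p=snap('top'); cv2.imwrite('pics/t5.png',cv2.resize(p['color'][120:260,210:410],None,fx=4,fy=4,interpolation=cv2.INTER_CUBIC))
p=snap('side'); cv2.imwrite('pics/s5.png',cv2.resize(p['color'][160:300,180:380],None,fx=4,fy=4,interpolation=cv2.INTER_CUBIC))
print(ctrl.sense()['force'],tool())
```

```text
[ 0.63553931 -2.44457971  2.25866465] [[ 6.61722204e-03  9.96526185e-01  8.30167092e-02  6.34902864e-01]
 [ 4.34275985e-04  8.30156551e-02 -9.96548149e-01 -1.97482696e-01]
 [-9.99978012e-01  6.63043254e-03  1.16565632e-04  5.06921741e-02]
 [ 0.00000000e+00  0.00000000e+00  0.00000000e+00  1.00000000e+00]]
```

View pics/t5.png

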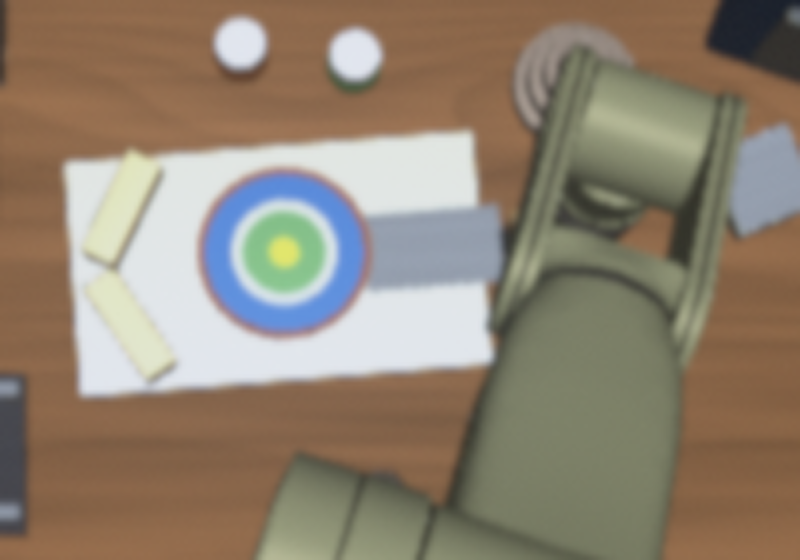

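View pics/s5.png

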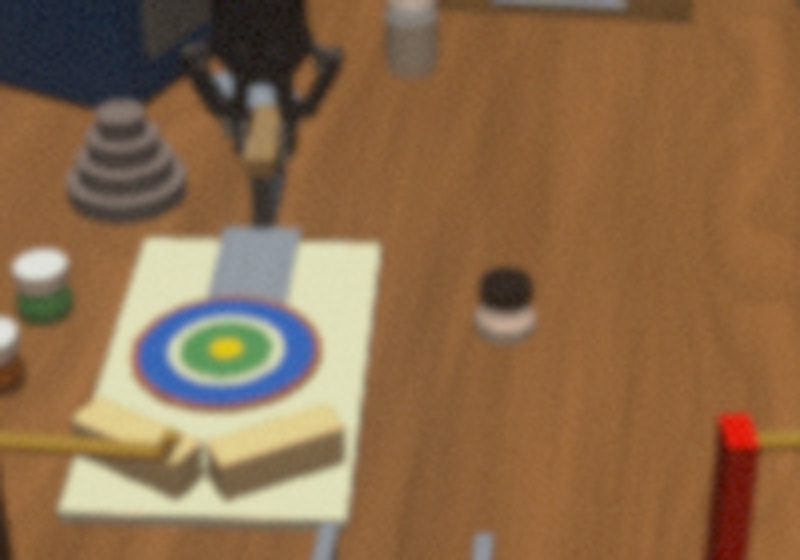

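Call:
{"api": "play_rows", "payload": {"plan": [{"linear": [0, 0, -0.5], "roll": 0}, {"linear": [0, 0, -1.1], "roll": 0}, {"linear": [0, 0, -1.7], "roll": 0}, {"linear": [0, 0, -2.3], "roll": 0}, {"linear": [0, 0, -2.9], "roll": 0}, {"linear": [0, 0, -3.5], "roll": 0}, {"linear": [0, 0, -4.0], "roll": 0}, {"linear": [0, 0, -4.4], "roll": 0}, {"linear": [0, 0, -4.8], "roll": 0}, {"linear": [0, 0, -5.2], "roll": 0}]}}

```text
t: 10.4
ee_pos: [0.6308, -0.146, 0.051]
tcp_rot: [1.15, 1.241, -1.143]
force: [0.4, -7.2, 3.0]
gripper_width: 0.023
```

Run:
```python
from h import *
p=snap('top'); cv2.imwrite('pics/t6.png',cv2.resize(p['color'][120:260,210:410],None,fx=4,fy=4,interpolation=cv2.INTER_CUBIC))
print(ctrl.sense()['force'],tool())
from th import f,g
print(f(g(284,252,.018)))
```

```text
[ 0.07046104 -4.36921056  1.38515394] [[ 7.15261779e-03  9.96469478e-01  8.36505807e-02  6.30703820e-01]
 [-3.87040719e-04  8.36554730e-02 -9.96494662e-01 -1.45347674e-01]
 [-9.99974345e-01  7.09516927e-03  9.84029888e-04  5.09653055e-02]
 [ 0.00000000e+00  0.00000000e+00  0.00000000e+00  1.00000000e+00]]
[ 0.0194 -0.0065]
```

View pics/t6.png

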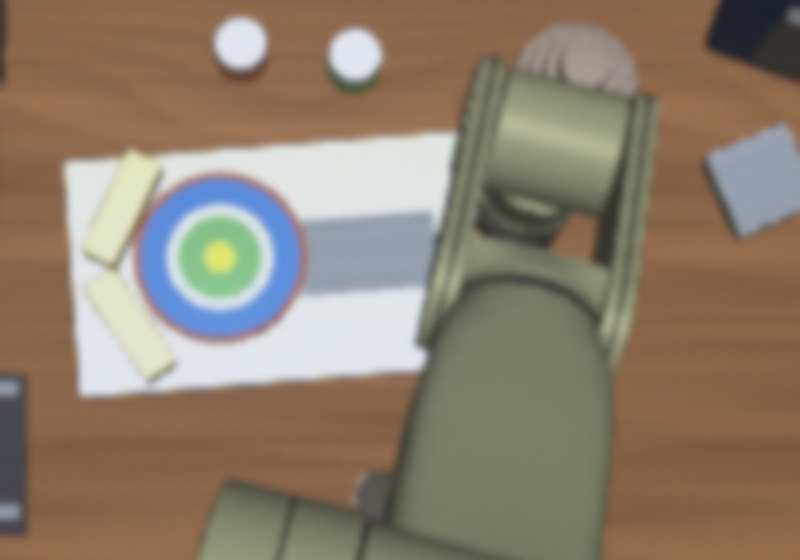

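Call:
{"api": "play_rows", "payload": {"plan": [{"linear": [0, 0, -0.2], "roll": 0}, {"linear": [0, 0, -0.5], "roll": 0}, {"linear": [0, 0, -0.8], "roll": 0}, {"linear": [0, 0, -1.1], "roll": 0}, {"linear": [0, 0, -1.4], "roll": 0}, {"linear": [0, 0, -1.7], "roll": 0}, {"linear": [0, 0, -2.0], "roll": 0}, {"linear": [0, 0, -2.3], "roll": 0}]}}

```text
t: 11.25
ee_pos: [0.6287, -0.1226, 0.051]
tcp_rot: [1.149, 1.242, -1.143]
force: [0.3, -5.5, 2.1]
gripper_width: 0.0229
```

Run:
```python
from h import *
p=snap('top'); cv2.imwrite('pics/t7.png',cv2.resize(p['color'][120:260,210:410],None,fx=4,fy=4,interpolation=cv2.INTER_CUBIC))
p=snap('side'); cv2.imwrite('pics/s7.png',cv2.resize(p['color'][160:300,180:380],None,fx=4,fy=4,interpolation=cv2.INTER_CUBIC))
print(ctrl.sense()['force'],tool())
```

```text
[-0.4428796  -4.15301009  2.91026826] [[ 6.83148599e-03  9.96436497e-01  8.40692497e-02  6.28597364e-01]
 [-2.99343388e-04  8.40732455e-02 -9.96459532e-01 -1.22048148e-01]
 [-9.99976620e-01  6.78213376e-03  8.72621875e-04  5.09483783e-02]
 [ 0.00000000e+00  0.00000000e+00  0.00000000e+00  1.00000000e+00]]
```

View pics/t7.png

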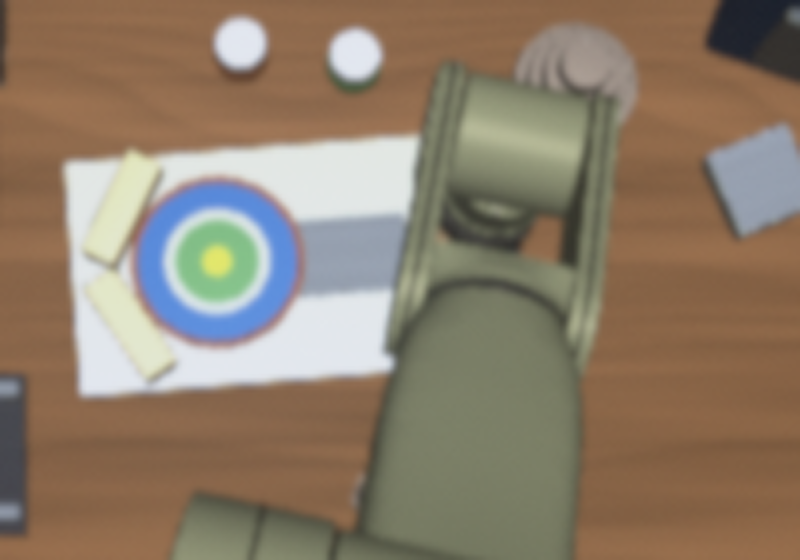

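View pics/s7.png

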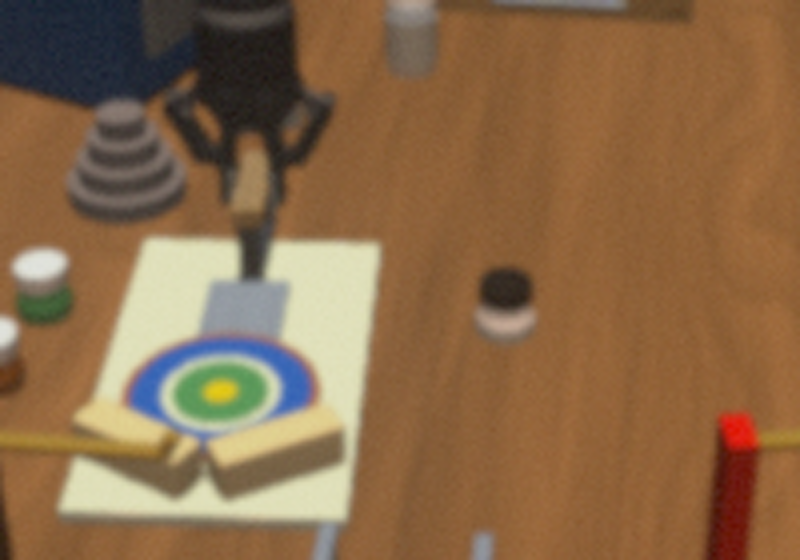

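Call:
{"api": "play_rows", "payload": {"plan": [{"linear": [0, 0, -0.4], "roll": 0}, {"linear": [0, 0, -1.0], "roll": 0}, {"linear": [0, 0, -1.6], "roll": 0}, {"linear": [0, 0, -2.2], "roll": 0}, {"linear": [0, 0, -2.8], "roll": 0}, {"linear": [0, 0, -3.4], "roll": 0}, {"linear": [0, 0, -4.0], "roll": 0}, {"linear": [0, 0, -4.6], "roll": 0}, {"linear": [0, 0, -5.2], "roll": 0}, {"linear": [0, 0, -5.7], "roll": 0}]}}

```text
t: 12.35
ee_pos: [0.6238, -0.0661, 0.051]
tcp_rot: [1.148, 1.241, -1.143]
force: [-0.7, -9.0, 0.9]
gripper_width: 0.023
```

Run:
```python
from h import *
p=snap('wrist'); cv2.imwrite('pics/w8.png',p['color']);np.save('pics/w8.npy',p['W'])
p=snap('side'); cv2.imwrite('pics/s8.png',cv2.resize(p['color'][160:300,180:380],None,fx=4,fy=4,interpolation=cv2.INTER_CUBIC))
print(ctrl.sense()['force'],tool())
from th import f,g
print(f(g(217,261,.019)))
```

```text
[-0.13620307 -5.23212112  2.83805307] [[ 0.00681946  0.99638919  0.08462909  0.62371849]
 [-0.00116264  0.0846389  -0.99641101 -0.06540328]
 [-0.99997607  0.00669659  0.00173563  0.05099155]
 [ 0.          0.          0.          1.        ]]
[ 0.0733 -0.0034]
```

View pics/w8.png

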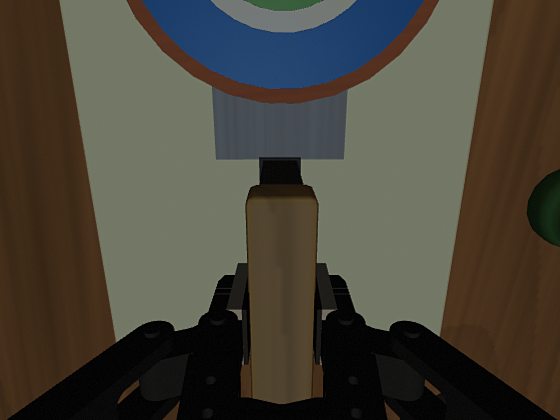

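View pics/s8.png

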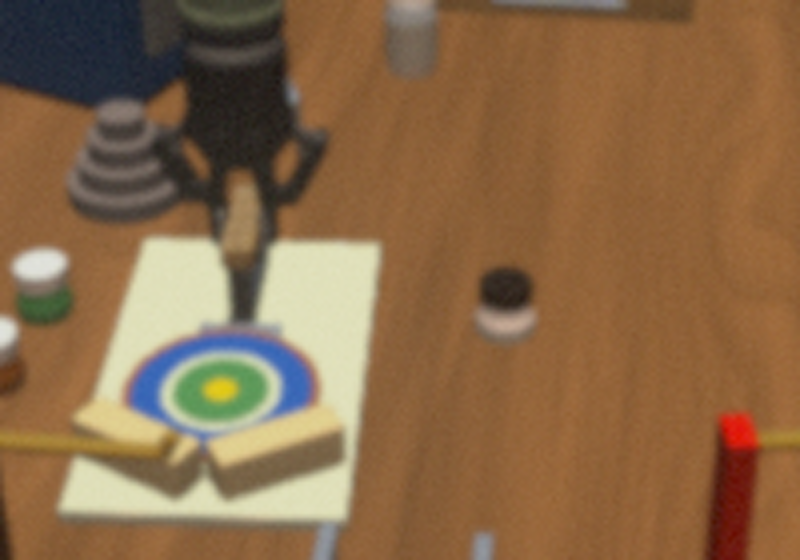

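Run:
```python
from px import *
p=W('w8')
a=ray(p,(280,159),.0145)[0]; b=ray(p,(284,103),.022)[0]; c=ray(p,(284,103),.019)[0]
print(a,b,c,np.linalg.norm((b-a)[:2]),np.linalg.norm((c-a)[:2]))
```

```text
[ 0.61944693 -0.01974089  0.0145    ] [0.61900418 0.00674108 0.022     ] [0.61905368 0.00660985 0.019     ] 0.026485666423912053 0.02635367486038796
```

Call:
{"api": "play_rows", "payload": {"plan": [{"linear": [0, 0, -0.3], "roll": 0}, {"linear": [0, 0, -0.6], "roll": 0}, {"linear": [0, 0, -0.9], "roll": 0}, {"linear": [0, 0, -1.2], "roll": 0}, {"linear": [0, 0, -1.5], "roll": 0}, {"linear": [0, 0, -1.8], "roll": 0}, {"linear": [0, 0, -2.1], "roll": 0}, {"linear": [0, 0, -2.1], "roll": 0}]}}

```text
t: 13.25
ee_pos: [0.6218, -0.045, 0.051]
tcp_rot: [1.148, 1.242, -1.143]
force: [0.7, -6.1, 2.2]
gripper_width: 0.0231
```

Run:
```python
from h import *
p=snap('wrist'); cv2.imwrite('pics/w9.png',p['color'][:300]);np.save('pics/w9.npy',p['W'])
print(ctrl.sense()['force'],tool())
```

```text
[ 0.19056633 -6.19233068  3.10605165] [[ 0.00652658  0.99638598  0.08468987  0.62175829]
 [-0.00204379  0.08470479 -0.996404   -0.04497973]
 [-0.99997661  0.00633002  0.00258924  0.05100776]
 [ 0.          0.          0.          1.        ]]
```

View pics/w9.png

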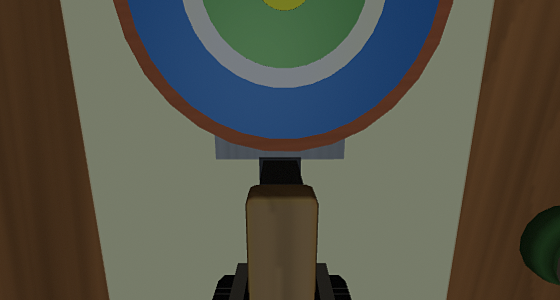

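Call:
{"api": "play_rows", "payload": {"plan": [{"linear": [-0.2, 0, 0], "roll": 0}, {"linear": [-0.5, 0, 0], "roll": 0}, {"linear": [-1.0, 0, 0], "roll": 0}, {"linear": [-1.5, 0, 0], "roll": 0}, {"linear": [-2.0, 0, 0], "roll": 0}, {"linear": [-2.3, 0, 0], "roll": 0}, {"linear": [-2.5, 0, 0], "roll": 0}, {"linear": [-2.5, 0, 0], "roll": 0}]}}

```text
t: 14.1
ee_pos: [0.6216, -0.0449, 0.0764]
tcp_rot: [1.148, 1.241, -1.143]
force: [0.1, -0.1, -5.5]
gripper_width: 0.0232
```

Run:
```python
from h import *
p=snap('wrist'); cv2.imwrite('pics/w10.png',p['color'][:300]);np.save('pics/w10.npy',p['W'])
p=snap('side'); cv2.imwrite('pics/s10.png',cv2.resize(p['color'][160:300,180:380],None,fx=4,fy=4,interpolation=cv2.INTER_CUBIC))
print(ctrl.sense()['force'],tool())
```

```text
[ 0.52612593  0.02256291 -5.32435506] [[ 0.00620375  0.99638697  0.08470251  0.62141662]
 [-0.00194758  0.08471601 -0.99640323 -0.04488753]
 [-0.99997886  0.00601647  0.0024661   0.07593602]
 [ 0.          0.          0.          1.        ]]
```

View pics/w10.png

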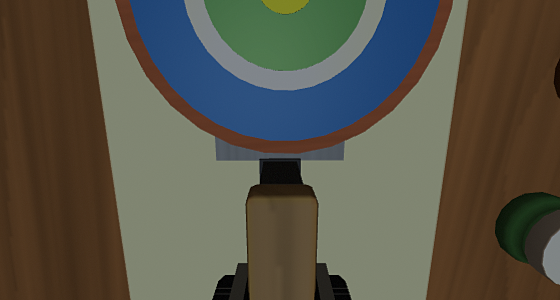

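View pics/s10.png

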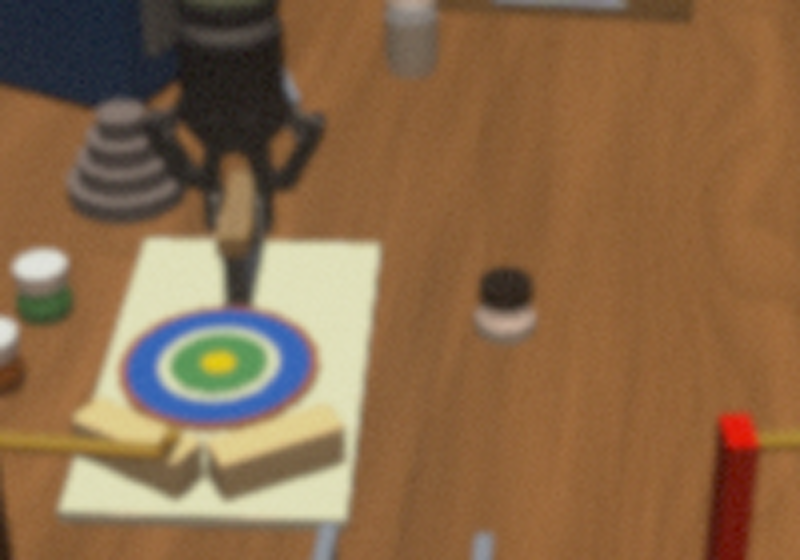

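Call:
{"api": "play_rows", "payload": {"plan": [{"linear": [-0.1, 0, 0], "roll": 0}, {"linear": [-0.5, 0, 0], "roll": 0}, {"linear": [-1.3, 0, 0], "roll": 0}, {"linear": [-2.3, 0, 0], "roll": 0}, {"linear": [-3.5, 0, 0], "roll": 0}, {"linear": [-4.6, 0, 0], "roll": 0}, {"linear": [-5.5, 0, 0], "roll": 0}, {"linear": [-5.9, 0, 0], "roll": 0}, {"linear": [-6, 0, 0], "roll": 0}]}}

```text
t: 15.1
ee_pos: [0.6213, -0.0448, 0.1367]
tcp_rot: [1.148, 1.241, -1.142]
force: [-0.4, -0.5, -5.4]
gripper_width: 0.0237
```

Call:
{"api": "play_rows", "payload": {"plan": [{"linear": [0, -0.05, -0.08], "roll": 0}, {"linear": [0, -0.27, -0.45], "roll": 0.001}, {"linear": [0, -0.77, -1.26], "roll": 0.003}, {"linear": [0, -1.49, -2.44], "roll": 0.007}, {"linear": [0, -2.35, -3.85], "roll": 0.01}, {"linear": [0, -3.21, -5.26], "roll": 0.014}, {"linear": [0, -3.93, -6.44], "roll": 0.018}, {"linear": [0, -4.43, -7.25], "roll": 0.02}, {"linear": [0, -4.66, -7.63], "roll": 0.021}, {"linear": [0, -4.7, -7.7], "roll": 0.021}]}}

```text
t: 16.1
ee_pos: [0.5678, 0.0284, 0.1364]
tcp_rot: [1.163, 1.232, -1.157]
force: [1.0, 0.2, -5.5]
gripper_width: 0.0232
```

Call:
{"api": "play_rows", "payload": {"plan": [{"linear": [0, -0.05, -0.08], "roll": 0}, {"linear": [0, -0.27, -0.45], "roll": 0.001}, {"linear": [0, -0.77, -1.26], "roll": 0.003}, {"linear": [0, -1.49, -2.44], "roll": 0.007}, {"linear": [0, -2.35, -3.85], "roll": 0.01}, {"linear": [0, -3.21, -5.26], "roll": 0.014}, {"linear": [0, -3.93, -6.44], "roll": 0.018}, {"linear": [0, -4.43, -7.25], "roll": 0.02}, {"linear": [0, -4.66, -7.63], "roll": 0.021}, {"linear": [0, -4.7, -7.7], "roll": 0.021}]}}

```text
t: 17.1
ee_pos: [0.5157, 0.1027, 0.1359]
tcp_rot: [1.178, 1.222, -1.172]
force: [-0.1, 0.3, -5.4]
gripper_width: 0.0231
```

Run:
```python
from h import *
p=snap('wrist'); cv2.imwrite('pics/w11.png',p['color'])
p=snap('top'); cv2.imwrite('pics/t11.png',cv2.resize(p['color'][150:290,140:340],None,fx=4,fy=4,interpolation=cv2.INTER_CUBIC))
print(ctrl.sense()['t'],ctrl.sense()['force'],tool())
```

```text
17.2 [ 0.28019386 -1.50386624 -5.25629328] [[ 0.00829347  0.99900916  0.0437254   0.5161583 ]
 [-0.00249948  0.04374747 -0.99903949  0.10212992]
 [-0.99996248  0.00817621  0.00285982  0.13588711]
 [ 0.          0.          0.          1.        ]]
```

View pics/t11.png

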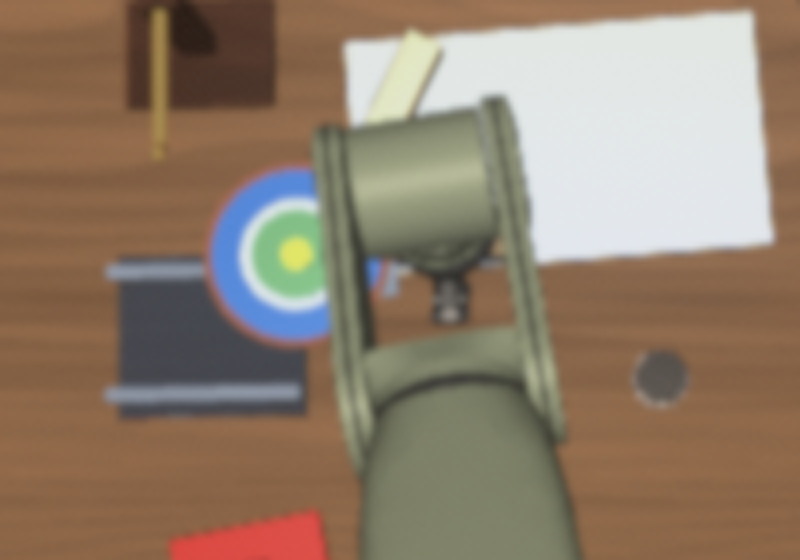

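View pics/w11.png

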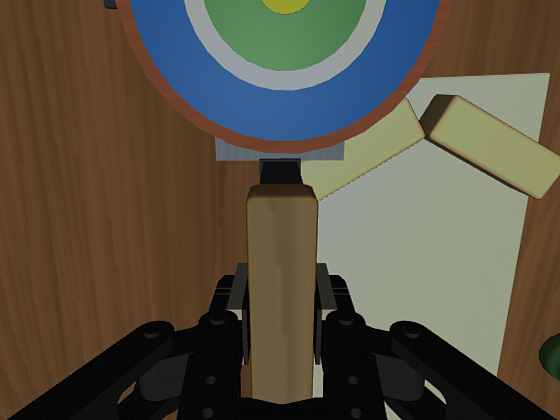

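Run:
```python
from th import *
G=lambda u,v,z: np.round(ray(p,(140+u/4,150+v/4),z)[0],4)
pl=G(296,254,.1075);print('plaque',pl)
for n,u,v in [('up l',106,271),('up r@202',202,270),('lo l',105,396),('lo r',300,391)]: print(n,G(u,v,.048))
print('arm',G(159,10,.17),G(157,157,.181))
T=tool(); e=-T[:3,2]; print('kin plaque', T[:3,3]+.122*e)
# first image again
Z=lambda u,v:[90+u/2.1,100+v/2.1]
for u,v in [(161,247),(262,245),(162,313),(266,311)]: print(np.round(ray(p,Z(u,v),.048)[0],4))
```

```text
plaque [0.512  0.2191 0.1075]
up l [0.5052 0.3746 0.048 ]
up r@202 [0.5062 0.3    0.048 ]
lo l [0.408 0.373 0.048]
lo r [0.4122 0.2223 0.048 ]
arm [0.6829 0.313  0.17  ] [0.5731 0.3097 0.181 ]
kin plaque [0.5108238  0.22401274 0.13553821]
[0.5056 0.3741 0.048 ]
[0.509  0.2245 0.048 ]
[0.4079 0.3702 0.048 ]
[0.4112 0.2171 0.048 ]
```

Call:
{"api": "play_rows", "payload": {"plan": [{"linear": [0, -0.05, -0.08], "roll": 0}, {"linear": [0, -0.3, -0.47], "roll": 0.001}, {"linear": [0, -0.86, -1.33], "roll": 0.003}, {"linear": [0, -1.67, -2.58], "roll": 0.006}, {"linear": [0, -2.64, -4.07], "roll": 0.01}, {"linear": [0, -3.6, -5.56], "roll": 0.013}, {"linear": [0, -4.42, -6.81], "roll": 0.016}, {"linear": [0, -4.97, -7.67], "roll": 0.018}, {"linear": [0, -5.23, -8.07], "roll": 0.019}, {"linear": [0, -5.28, -8.14], "roll": 0.019}]}}

```text
t: 18.2
ee_pos: [0.4595, 0.1817, 0.1353]
tcp_rot: [1.192, 1.213, -1.185]
force: [0.8, -1.3, -5.0]
gripper_width: 0.0231
```

Run:
```python
from h import *
p=snap('wrist'); cv2.imwrite('pics/w12.png',p['color']);np.save('pics/w12.npy',p['W'])
p=snap('top'); cv2.imwrite('pics/t12.png',cv2.resize(p['color'][150:290,140:340],None,fx=4,fy=4,interpolation=cv2.INTER_CUBIC))
print(ctrl.sense()['t'],ctrl.sense()['force'],tool())
```

```text
18.3 [ 0.0361461   0.12096869 -5.99208621] [[ 0.00862407  0.99965381  0.02485746  0.46000815]
 [-0.00263803  0.02488104 -0.99968694  0.18110187]
 [-0.99995933  0.00855579  0.00285169  0.13526993]
 [ 0.          0.          0.          1.        ]]
```

View pics/t12.png

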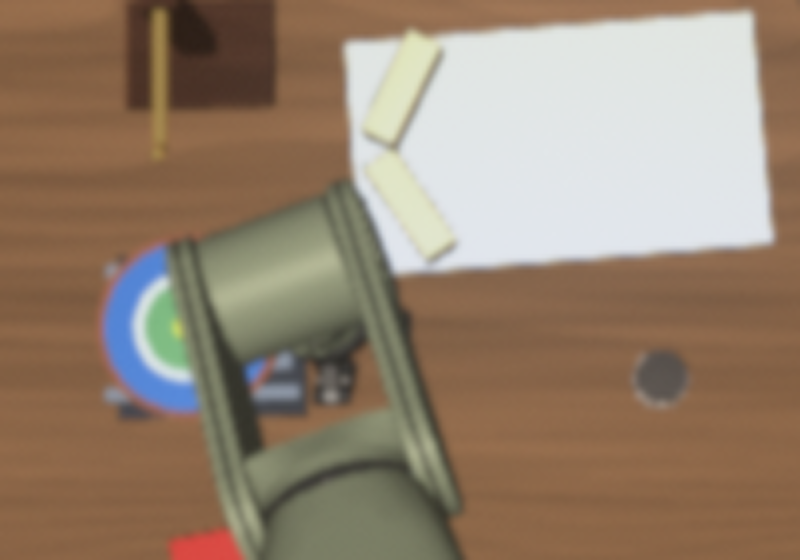

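View pics/w12.png

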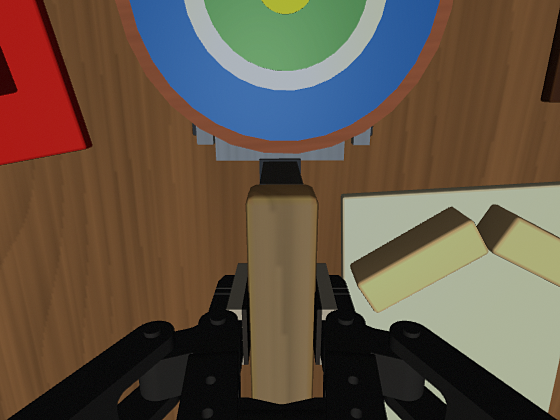

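Run:
```python
from px import *
p=W('w12')
e=np.array([-.0249,.9997,0]); l=np.array([.9997,.0249,0]); T=np.array([.460,.1811,0])
def f(u,v,z):
    X=ray(p,(u,v),z)[0]; return X.round(4),round((X-T)@e,4),round((X-T)@l,4)
for c in [(196,144,.048),(213,144,.048),(354,144,.048),(371,144,.048),(216,160,.0985),(345,160,.0985),(287,0,.107),(285,152,.1045)]: print(c,f(*c))
import numpy as np
from th import p as tp
G=lambda u,v,z: np.round(ray(tp,(140+u/4,150+v/4),z)[0],4)
print(G(183,327,.1065))
```

```text
(196, 144, 0.048) (array([0.4067, 0.2266, 0.048 ]), np.float64(0.0468), np.float64(-0.0522))
(213, 144, 0.048) (array([0.4171, 0.2268, 0.048 ]), np.float64(0.0468), np.float64(-0.0418))
(354, 144, 0.048) (array([0.5036, 0.2289, 0.048 ]), np.float64(0.0467), np.float64(0.0447))
(371, 144, 0.048) (array([0.514 , 0.2292, 0.048 ]), np.float64(0.0467), np.float64(0.0552))
(216, 160, 0.0985) (array([0.4269, 0.227 , 0.0985]), np.float64(0.0467), np.float64(-0.0319))
(345, 160, 0.0985) (array([0.4895, 0.2285, 0.0985]), np.float64(0.0466), np.float64(0.0306))
(287, 0, 0.107) (array([0.4591, 0.2951, 0.107 ]), np.float64(0.1139), np.float64(0.002))
(285, 152, 0.1045) (array([0.4601, 0.2327, 0.1045]), np.float64(0.0516), np.float64(0.0014))
[0.4571 0.3027 0.1065]
```

Call:
{"api": "play_rows", "payload": {"plan": [{"linear": [0.1, 0.05, 0], "roll": 0}, {"linear": [0.5, 0.05, 0], "roll": 0}, {"linear": [1.2, 0.05, 0], "roll": 0}, {"linear": [2.0, 0.05, 0], "roll": 0}, {"linear": [2.8, 0.05, 0], "roll": 0}, {"linear": [3.5, 0.05, 0], "roll": 0}, {"linear": [4.0, 0.05, 0], "roll": 0}, {"linear": [4.2, 0.05, 0], "roll": 0}]}}

```text
t: 19.1
ee_pos: [0.4605, 0.1809, 0.0925]
tcp_rot: [1.192, 1.213, -1.187]
force: [-0.2, -0.2, -7.0]
gripper_width: 0.0231
```

Call:
{"api": "play_rows", "payload": {"plan": [{"linear": [0.2, 0, 0], "roll": 0}, {"linear": [0.4, 0, 0], "roll": 0}, {"linear": [0.6, 0, 0], "roll": 0}, {"linear": [0.8, 0, 0], "roll": 0}, {"linear": [1.0, 0, 0], "roll": 0}, {"linear": [1.3, 0, 0], "roll": 0}, {"linear": [1.7, 0, 0], "roll": 0}, {"linear": [2.1, 0, 0], "roll": 0}, {"linear": [2.4, 0, 0], "roll": 0}, {"linear": [2.4, 0, 0], "roll": 0}]}}

```text
t: 20.1
ee_pos: [0.4604, 0.1807, 0.068]
tcp_rot: [1.191, 1.214, -1.188]
force: [0.1, -0.9, -3.5]
gripper_width: 0.0229
```

Run:
```python
from h import *
p=snap('wrist'); cv2.imwrite('pics/w13.png',p['color']);np.save('pics/w13.npy',p['W'])
p=snap('side'); cv2.imwrite('pics/s13.png',cv2.resize(p['color'][240:380,180:380],None,fx=4,fy=4,interpolation=cv2.INTER_CUBIC))
print(ctrl.sense()['t'],ctrl.sense()['force'],tool())
```

```text
20.2 [-0.12491191 -0.11072713 -3.23705582] [[ 0.0073072   0.99966258  0.02492647  0.46072191]
 [-0.00311624  0.02494978 -0.99968385  0.18084846]
 [-0.99996845  0.00722721  0.00329751  0.06841417]
 [ 0.          0.          0.          1.        ]]
```

View pics/w13.png

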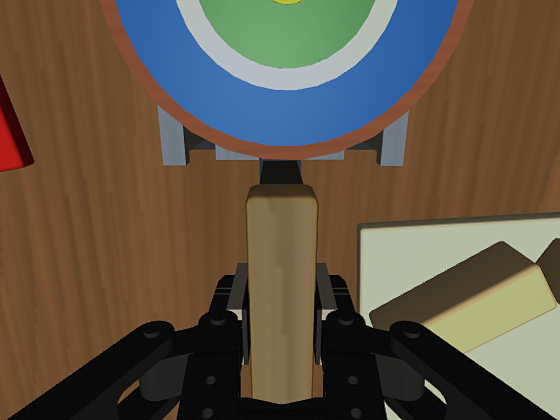

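View pics/s13.png

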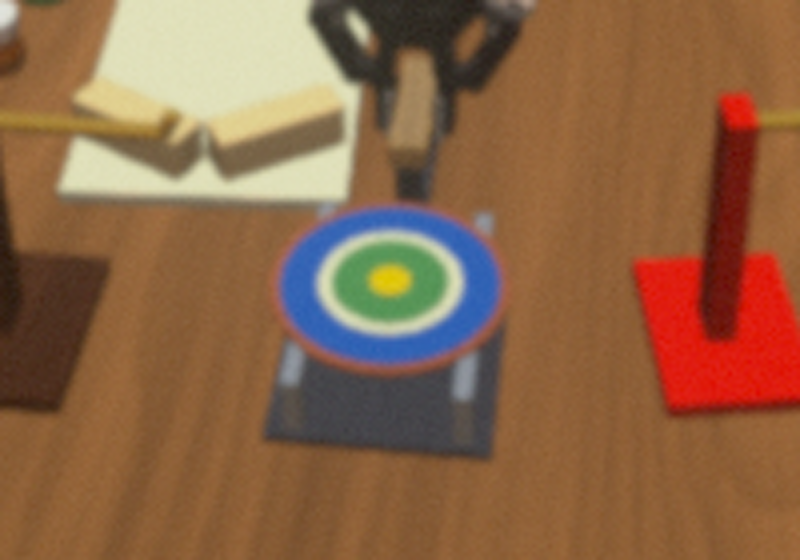

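Call:
{"api": "play_rows", "payload": {"plan": [{"linear": [0, 0, 0.3], "roll": 0}, {"linear": [0, 0, 1.0], "roll": 0}, {"linear": [0, 0, 2.2], "roll": 0}, {"linear": [0, 0, 3.8], "roll": 0}, {"linear": [0, 0, 5.6], "roll": 0}, {"linear": [0, 0, 7.6], "roll": 0}, {"linear": [0, 0, 9.6], "roll": 0}, {"linear": [0, 0, 11.4], "roll": 0}, {"linear": [0, 0, 12.7], "roll": 0}, {"linear": [0, 0, 13], "roll": 0}]}}

```text
t: 21.2
ee_pos: [0.4638, 0.0493, 0.0689]
tcp_rot: [1.193, 1.212, -1.189]
force: [0.9, 0.6, -3.9]
gripper_width: 0.0233
```

Run:
```python
from h import *
p=snap('wrist'); cv2.imwrite('pics/w14.png',p['color']);np.save('pics/w14.npy',p['W'])
p=snap('top'); cv2.imwrite('pics/t14.png',cv2.resize(p['color'][150:290,140:340],None,fx=4,fy=4,interpolation=cv2.INTER_CUBIC))
print(ctrl.sense()['t'],ctrl.sense()['force'],tool())
```

```text
21.3 [ 0.19678239  0.0123027  -2.94442553] [[ 0.0074663   0.9996951   0.02353635  0.46399071]
 [-0.00289489  0.02355851 -0.99971827  0.05042217]
 [-0.99996794  0.00739606  0.0030699   0.06891281]
 [ 0.          0.          0.          1.        ]]
```

View pics/w14.png

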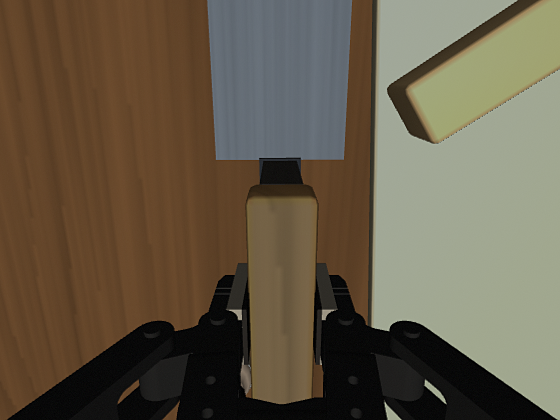

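View pics/t14.png

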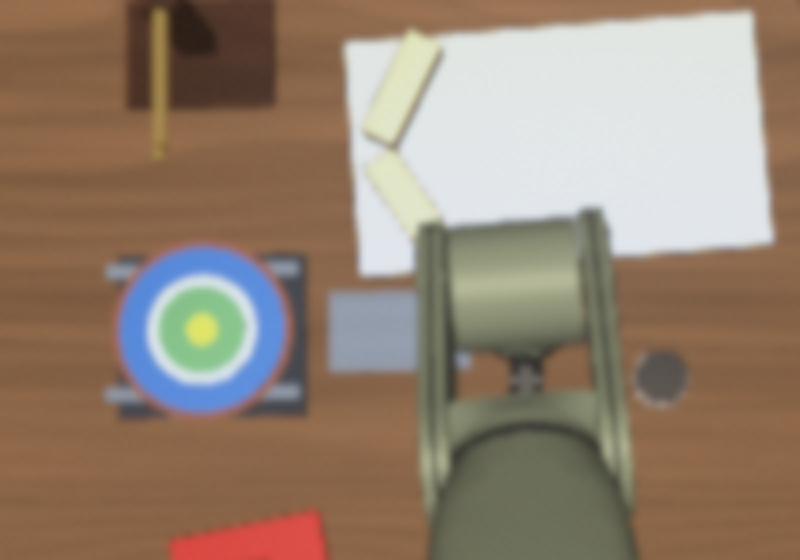

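Call:
{"api": "play_rows", "payload": {"plan": [{"linear": [-1, 0, 0], "roll": 0}, {"linear": [-3, 0, 0], "roll": 0}, {"linear": [-5.5, 0, 0], "roll": 0}, {"linear": [-8, 0, -0.5], "roll": 0}, {"linear": [-10, 0.5, -2], "roll": 0}, {"linear": [-11.5, 1.2, -5], "roll": 0}, {"linear": [-11.5, 2.2, -9], "roll": 0}, {"linear": [-11.5, 3.2, -13], "roll": 0}, {"linear": [-11.5, 4.1, -16.5], "roll": 0}, {"linear": [-11.5, 4.5, -18.5], "roll": 0}]}}

```text
t: 22.3
ee_pos: [0.504, 0.2404, 0.1844]
tcp_rot: [1.193, 1.214, -1.184]
force: [0.2, -1.0, -2.4]
gripper_width: 0.023
```

Run:
```python
from h import *
p=snap('wrist'); cv2.imwrite('pics/w15.png',p['color']);np.save('pics/w15.npy',p['W'])
print(ctrl.sense()['t'],ctrl.sense()['force'],tool())
```

```text
22.35 [ 1.34840451  3.82527364 -2.70521133] [[ 0.0093541   0.99958465  0.02725861  0.50444337]
 [ 0.00127686  0.02724784 -0.99962789  0.24265922]
 [-0.99995543  0.00938542 -0.00102145  0.18423079]
 [ 0.          0.          0.          1.        ]]
```

View pics/w15.png

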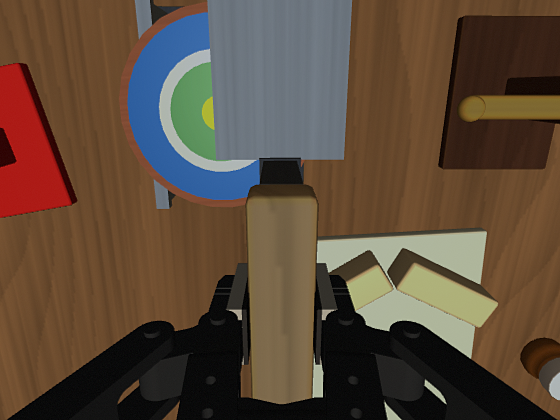

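Run:
```python
from px import *
p=W('w15')
T=np.array([.50444,.24266,.18423]); 
R3=np.array([[.00935,.99958,.02726],[.00128,.02725,-.99963],[-.99996,.00939,-.00102]])
for u,v,z in [(473,109,.176),(471,97,.181),(473,122,.181),(460,109,.181),(550,96,.168),(550,119,.168),(510,97,.168),(510,121,.168),(280,160,.1475)]:
    X=ray(p,(u,v),z)[0]; print((u,v),X.round(4),((X-T)@R3*1000).round(1))
```

```text
(473, 109) [0.5774 0.314  0.176 ] [  9.   74.8 -69.3]
(471, 97) [0.5732 0.3186 0.181 ] [  4.   70.8 -74. ]
(473, 122) [0.5757 0.3094 0.181 ] [  4.   73.  -64.8]
(460, 109) [0.5699 0.3141 0.181 ] [  3.9  67.3 -69.6]
(550, 96) [0.6121 0.3196 0.168 ] [ 17.3 109.6 -73.9]
(550, 119) [0.6145 0.3104 0.168 ] [ 17.3 111.7 -64.7]
(510, 97) [0.5958 0.3188 0.168 ] [ 17.2  93.2 -73.6]
(510, 121) [0.5979 0.3092 0.168 ] [ 17.2  95.  -63.9]
(280, 160) [0.5024 0.2865 0.1475] [ 36.8  -1.2 -43.8]
```

Call:
{"api": "play_rows", "payload": {"plan": [{"linear": [0, 0, -0.5], "roll": 0}, {"linear": [0, 0, -1.5], "roll": 0}, {"linear": [0, 0, -2.8], "roll": 0}, {"linear": [0, 0, -3.9], "roll": 0}, {"linear": [0, 0, -4.5], "roll": 0}, {"linear": [0, 0, -4.6], "roll": 0}, {"linear": [0, 0, -4.6], "roll": 0}, {"linear": [0, 0, -4.6], "roll": 0}]}}

```text
t: 23.15
ee_pos: [0.5032, 0.2882, 0.1842]
tcp_rot: [1.194, 1.216, -1.182]
force: [-0.1, -0.3, -3.1]
gripper_width: 0.0232
```

Run:
```python
from h import *
p=snap('wrist'); cv2.imwrite('pics/w16.png',p['color']);np.save('pics/w16.npy',p['W'])
p=snap('side'); cv2.imwrite('pics/s16.png',cv2.resize(p['color'][200:340,100:300],None,fx=4,fy=4,interpolation=cv2.INTER_CUBIC))
print(ctrl.sense()['t'],ctrl.sense()['force'],tool())
```

```text
23.25 [ 0.69126143  0.56545143 -2.39133066] [[ 9.28634460e-03  9.99598782e-01  2.67588882e-02  5.03229345e-01]
 [ 1.00794785e-03  2.67506712e-02 -9.99641629e-01  2.88177529e-01]
 [-9.99956373e-01  9.30998820e-03 -7.59127495e-04  1.84283449e-01]
 [ 0.00000000e+00  0.00000000e+00  0.00000000e+00  1.00000000e+00]]
```

View pics/w16.png

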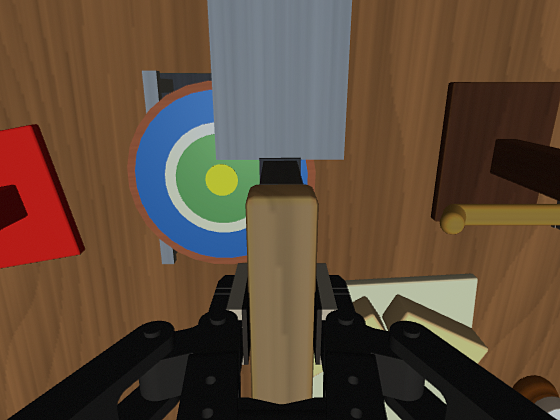

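View pics/s16.png

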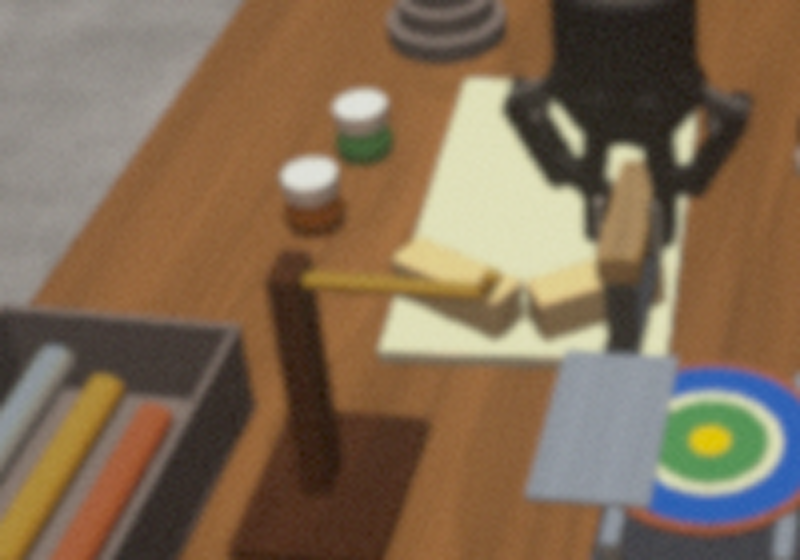

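Run:
```python
from px import *
p=W('w16')
T=np.array([.50323,.28818,.18428]); 
R3=np.array([[.00929,.9996,.02676],[.00101,.02675,-.99964],[-.99996,.00931,-.00076]])
for u,v,z in [(453,221,.178),(441,221,.181),(510,206,.168),(510,226,.168),(550,205,.168),(550,226,.168),(280,160,.1475),(282,186,.213),(216,160,.1475),(345,160,.1475),(247,240,.213),(317,240,.213),(555,134,.175)]:
    X=ray(p,(u,v),z)[0]; print((u,v),X.round(4),((X-T)@R3*1000).round(1))
```

```text
(453, 221) [0.5756 0.3157 0.178 ] [  7.   73.1 -25.6]
(441, 221) [0.5691 0.3167 0.181 ] [  3.9  66.6 -26.7]
(510, 206) [0.6052 0.3199 0.168 ] [ 17.3 102.7 -29. ]
(510, 226) [0.6073 0.3104 0.168 ] [ 17.3 104.5 -19.4]
(550, 205) [0.6232 0.3208 0.168 ] [ 17.4 120.7 -29.4]
(550, 226) [0.6258 0.3108 0.168 ] [ 17.4 122.9 -19.3]
(280, 160) [0.5016 0.3343 0.1475] [ 36.8  -0.7 -46.2]
(282, 186) [0.5018 0.3386 0.213 ] [-28.7   0.2 -50.4]
(216, 160) [0.4706 0.3336 0.1475] [ 36.5 -31.7 -46.2]
(345, 160) [0.5332 0.3351 0.1475] [ 37.1  30.8 -46.1]
(247, 240) [0.4908 0.3199 0.213 ] [-28.8 -11.3 -32.1]
(317, 240) [0.5138 0.3205 0.213 ] [-28.6  11.7 -32. ]
(555, 134) [0.6122 0.3529 0.175 ] [ 10.4 110.6 -61.8]
```

Call:
{"api": "play_rows", "payload": {"plan": [{"linear": [0, 0.5, 0], "roll": 0}, {"linear": [0, 1.5, 0], "roll": 0}, {"linear": [0, 3, 0], "roll": 0}, {"linear": [0, 4.5, 0], "roll": 0}, {"linear": [0, 6, 0], "roll": 0}, {"linear": [0, 7, 0], "roll": 0}, {"linear": [0, 7.5, 0], "roll": 0}, {"linear": [0, 7.5, 0], "roll": 0}]}}

```text
t: 24.05
ee_pos: [0.5788, 0.2901, 0.1847]
tcp_rot: [1.195, 1.215, -1.183]
force: [-0.7, 0.2, -3.0]
gripper_width: 0.0231
```

Run:
```python
from h import *
p=snap('wrist'); cv2.imwrite('pics/w17.png',p['color']);np.save('pics/w17.npy',p['W'])
p=snap('side'); cv2.imwrite('pics/s17.png',cv2.resize(p['color'][200:340,100:300],None,fx=4,fy=4,interpolation=cv2.INTER_CUBIC))
print(ctrl.sense()['t'],ctrl.sense()['force'],tool())
```

```text
24.15 [-1.0746843   0.64719797 -2.93441629] [[ 8.39970159e-03  9.99607036e-01  2.67435530e-02  5.77756348e-01]
 [ 8.32317832e-04  2.67374982e-02 -9.99642143e-01  2.90130395e-01]
 [-9.99964375e-01  8.41895483e-03 -6.07403755e-04  1.84829274e-01]
 [ 0.00000000e+00  0.00000000e+00  0.00000000e+00  1.00000000e+00]]
```

View pics/w17.png

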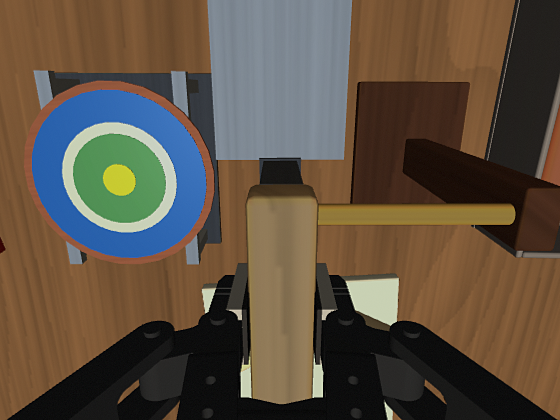

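View pics/s17.png

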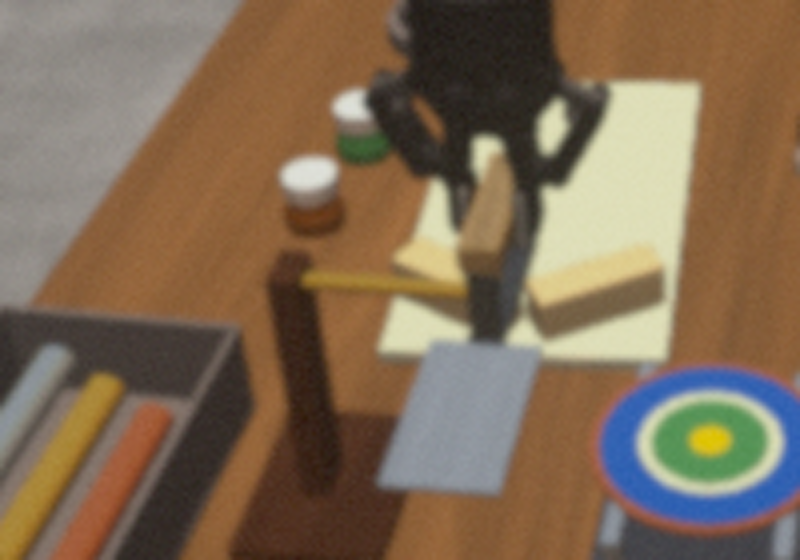

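Call:
{"api": "play_rows", "payload": {"plan": [{"linear": [0, 0.5, 0], "roll": 0}, {"linear": [0, 1.5, 0], "roll": 0}, {"linear": [0, 2.5, 0], "roll": 0}, {"linear": [0, 2.9, 0], "roll": 0}, {"linear": [0.3, 2.9, 0], "roll": 0}, {"linear": [0.8, 2.9, 0], "roll": 0}, {"linear": [1.3, 2.9, 0], "roll": 0}, {"linear": [1.7, 2.9, 0], "roll": 0}, {"linear": [2.0, 2.9, 0], "roll": 0}, {"linear": [2.0, 2.9, 0], "roll": 0}]}}

```text
t: 25.15
ee_pos: [0.6065, 0.2908, 0.1644]
tcp_rot: [1.193, 1.217, -1.184]
force: [1.3, -0.4, -2.8]
gripper_width: 0.0234
```

Call:
{"api": "play_rows", "payload": {"plan": [{"linear": [0.1, 0, 0], "roll": 0}, {"linear": [0.2, 0, 0], "roll": 0}, {"linear": [0.3, 0, 0], "roll": 0}, {"linear": [0.3, 0, 0], "roll": 0}]}}

```text
t: 25.55
ee_pos: [0.6065, 0.2908, 0.1613]
tcp_rot: [1.193, 1.217, -1.184]
force: [0.1, 0.3, -2.9]
gripper_width: 0.0232
```

Call:
{"api": "play_rows", "payload": {"plan": [{"linear": [0.1, 0, 0], "roll": 0}, {"linear": [0.15, 0, 0], "roll": 0}, {"linear": [0.15, 0, 0], "roll": 0}]}}

```text
t: 25.85
ee_pos: [0.6067, 0.2908, 0.1607]
tcp_rot: [1.194, 1.216, -1.183]
force: [-1.7, -0.4, 1.6]
gripper_width: 0.0226
```

Run:
```python
from h import *
p=snap('wrist'); cv2.imwrite('pics/w18.png',p['color']);np.save('pics/w18.npy',p['W'])
p=snap('side'); cv2.imwrite('pics/s18.png',cv2.resize(p['color'][200:340,100:300],None,fx=4,fy=4,interpolation=cv2.INTER_CUBIC))
print(ctrl.sense()['t'],ctrl.sense()['force'],tool())
```

```text
25.95 [-1.45768649 -0.38566013  2.93789269] [[ 8.09889571e-03  9.99607044e-01  2.68358959e-02  6.06642278e-01]
 [ 6.85105365e-04  2.68312230e-02 -9.99639743e-01  2.90824214e-01]
 [-9.99966969e-01  8.11436344e-03 -4.67532872e-04  1.60691347e-01]
 [ 0.00000000e+00  0.00000000e+00  0.00000000e+00  1.00000000e+00]]
```

View pics/w18.png

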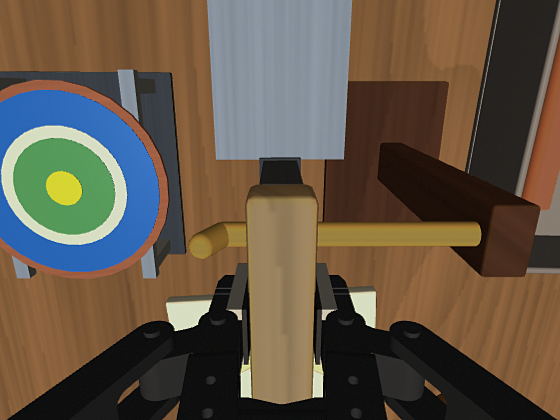

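View pics/s18.png

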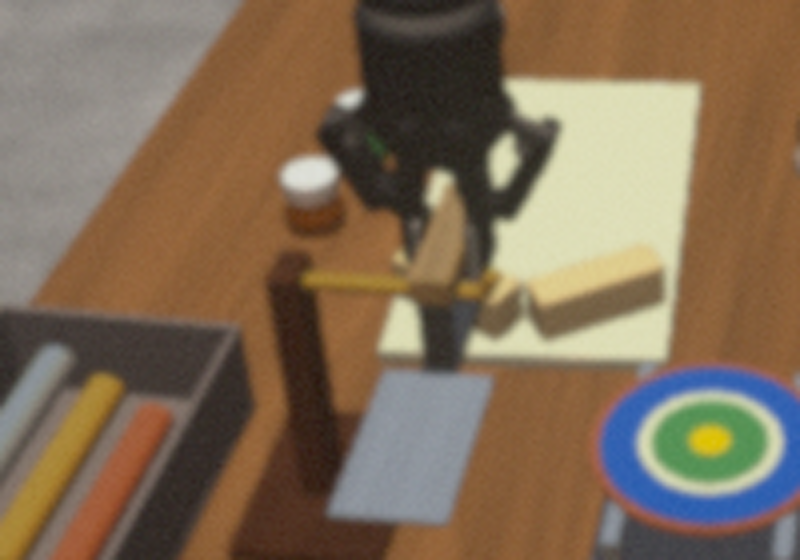

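Call:
{"api": "play_rows", "payload": {"plan": [{"linear": [-0.05, 0, 0], "roll": 0}, {"linear": [-0.05, 0, 0], "roll": 0}, {"linear": [-0.05, 0, 0], "roll": 0}, {"linear": [-0.05, 0, 0], "roll": 0}, {"linear": [-0.05, 0, 0], "roll": 0}, {"linear": [-0.05, 0, 0], "roll": 0}], "jaw": 4.5}}

```text
t: 26.55
ee_pos: [0.6066, 0.2908, 0.1611]
tcp_rot: [1.194, 1.216, -1.183]
force: [1.1, -0.7, -0.1]
gripper_width: 0.0449
```

Run:
```python
from h import *
p=snap('wrist'); cv2.imwrite('pics/w19.png',p['color'])
print(ctrl.sense()['t'],ctrl.sense()['force'],ctrl.sense()['gripper_width'])
```

```text
26.6 [0.47190589 1.05230393 0.60912202] 0.045023656965593684
```

View pics/w19.png

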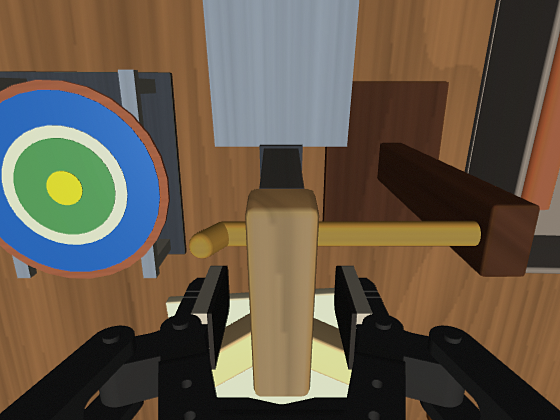

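Call:
{"api": "play_rows", "payload": {"plan": [{"linear": [-0.3, 0, 0], "roll": 0}, {"linear": [-1, 0, 0], "roll": 0}, {"linear": [-2, 0, 0], "roll": 0}, {"linear": [-3.5, 0, 0], "roll": 0}, {"linear": [-5, 0, 0], "roll": 0}, {"linear": [-7, 0, 0], "roll": 0}, {"linear": [-9, 0, 0], "roll": 0}, {"linear": [-11, 0, 0], "roll": 0}, {"linear": [-12.5, 0, 0], "roll": 0}, {"linear": [-13, 0, 0], "roll": 0}]}}

```text
t: 27.6
ee_pos: [0.6063, 0.2911, 0.2943]
tcp_rot: [1.197, 1.214, -1.179]
force: [0.6, 0.1, -0.4]
gripper_width: 0.0448
```

Run:
```python
from h import *
p=snap('wrist'); cv2.imwrite('pics/w20.png',p['color'])
p=snap('side'); cv2.imwrite('pics/s20.png',cv2.resize(p['color'][200:340,100:300],None,fx=4,fy=4,interpolation=cv2.INTER_CUBIC))
print(ctrl.sense()['t'],ctrl.sense()['force'],ctrl.sense()['gripper_width'],tool()[:3,3])
```

```text
27.7 [-0.32753015  0.23345477 -0.59876447] 0.04492136428116644 [0.60587424 0.29085539 0.29251503]
```

View pics/w20.png

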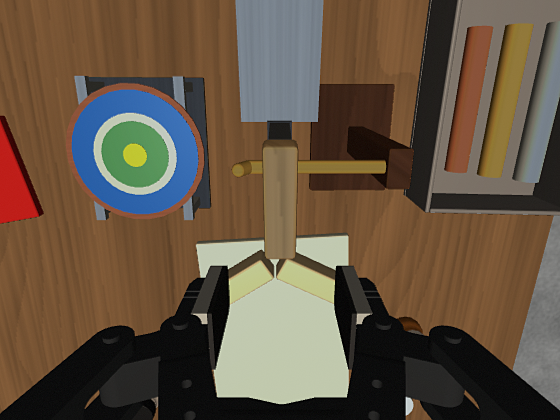

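View pics/s20.png

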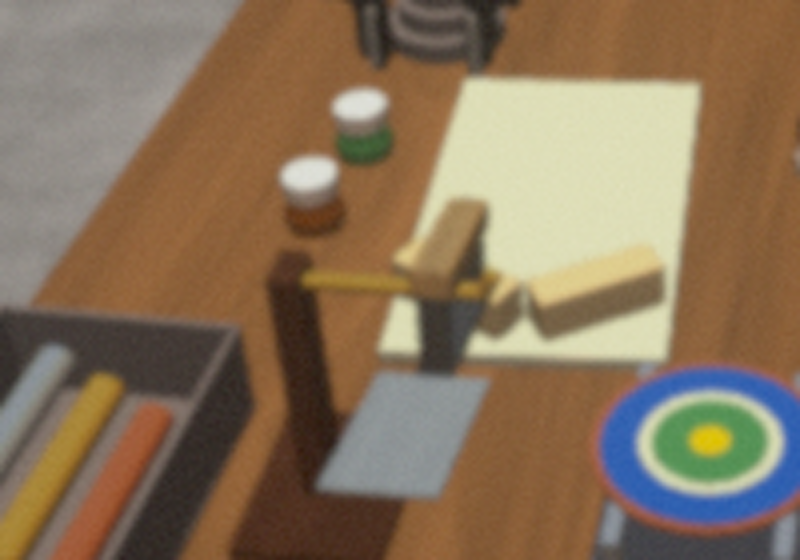

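Call:
{"api": "play_rows", "payload": {"plan": [{"linear": [-1, 0, 0], "roll": 0}, {"linear": [-2, 0, 0], "roll": 0}, {"linear": [-2, 0, 0], "roll": 0}, {"linear": [-2, 0, 0], "roll": 0}, {"linear": [-2, 0, 0], "roll": 0}, {"linear": [-2, 0, 0], "roll": 0}, {"linear": [-2, 0, 0], "roll": 0}, {"linear": [-2, 0, 0], "roll": 0}, {"linear": [-2, 0, 0], "roll": 0}, {"linear": [-2, 0, 0], "roll": 0}]}}

```text
t: 28.7
ee_pos: [0.6057, 0.2908, 0.3125]
tcp_rot: [1.195, 1.215, -1.181]
force: [0.4, 0.5, 1.6]
gripper_width: 0.0451
```

Call:
{"api": "play_rows", "payload": {"plan": [{"linear": [0, 0, 0], "roll": 0}, {"linear": [0, 0, 0], "roll": 0}, {"linear": [0, 0, 0], "roll": 0}, {"linear": [0, 0, 0], "roll": 0}, {"linear": [0, 0, 0], "roll": 0}, {"linear": [0, 0, 0], "roll": 0}, {"linear": [0, 0, 0], "roll": 0}, {"linear": [0, 0, 0], "roll": 0}, {"linear": [0, 0, 0], "roll": 0}, {"linear": [0, 0, 0], "roll": 0}]}}

```text
t: 29.7
ee_pos: [0.6057, 0.2908, 0.3124]
tcp_rot: [1.195, 1.215, -1.181]
force: [-0.9, -0.6, -0.6]
gripper_width: 0.0454
```

Run:
```python
from h import *
a=snap('wrist')['color'];
for _ in range(5): b=snap('wrist')
cv2.imwrite('pics/w21.png',b['color']); np.save('pics/w21.npy',b['W'])
print(np.abs(a.astype(int)-b['color']).max(), np.abs(a.astype(int)-b['color']).mean())
p=snap('side'); cv2.imwrite('pics/s21.png',cv2.resize(p['color'],None,fx=1.4,fy=1.4))
# plaque centre from yellow spot
h=cv2.cvtColor(b['color'],cv2.COLOR_BGR2HSV); m=cv2.inRange(h,(25,180,120),(34,255,255)); m[:, 250:]=0
ys,xs=np.nonzero(m); print(len(xs),xs.mean(),ys.mean(),ray(b,(xs.mean(),ys.mean()),.056))
print(ctrl.sense()['t'])
```

```text
32 0.8386139455782313
380 141.96315789473684 151.21052631578948 [[0.45870673 0.30121433 0.056     ]]
30.05
```

View pics/w21.png

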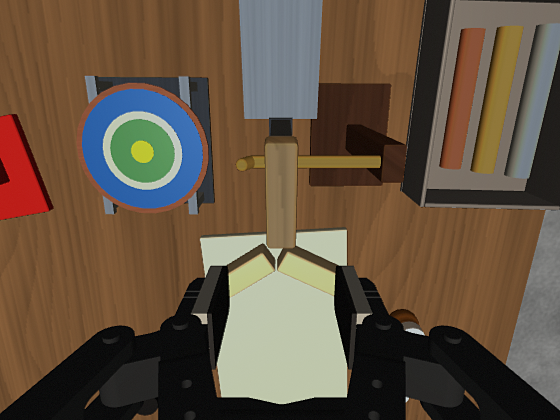

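View pics/s21.png

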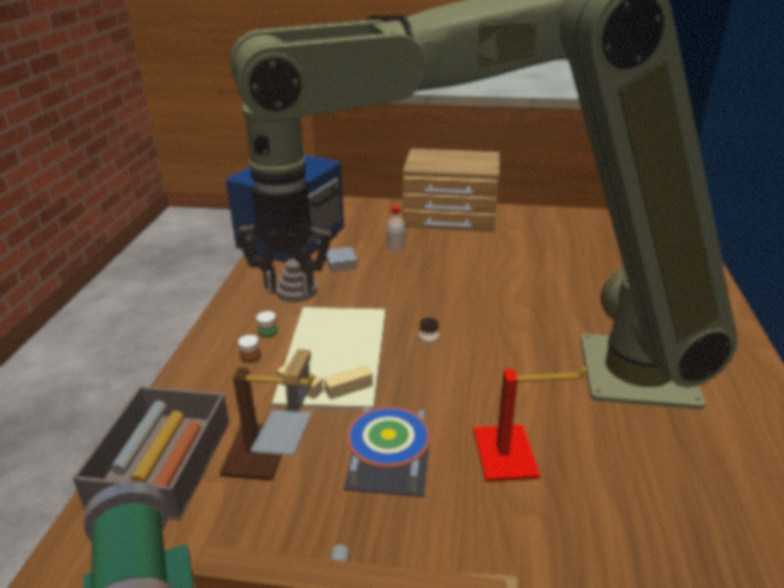

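```bash
python3 -c "
from station import ctrl
print(ctrl.finish_job())"
```

```text
the job is handed in; nothing more can be done
None
```

The plaque is lying level across both rails of the cooling rack, and the lifter hangs by its handle on the brass hook. I handed the job in at about 30 s; no verdict was reported.

**What I did:** I pushed the blade under the plaque until both firebricks stopped it. The wrist picture then showed the plaque about 4–5 mm short of the handle post. I lifted it clear, carried it to the rack, lowered the blade between the rails and drew it out along the rails. Then I threaded the hook arm through the handle window, lowered the lifter onto the arm, opened the jaws and moved up clear.

**Last checks:**
- **Plaque:** its centre measured (0.459, 0.301) m. That is within about 3 mm of the rack centre, which I put at x 0.458–0.460 and y 0.298–0.303 m.
- **Lifter:** the last pictures show it hanging still on the brass arm and off the bench. Just before I lowered it, the arm sat at about 33 mm along the lifter, close to the intended hanging point. After letting go it hung slightly tilted.
- **Robot and other things:** the gripper is well clear above and the force reading is near zero. No bystander looked moved in the last side picture, but I did not measure them.

**Disagreement:** the top camera and the arm/wrist readings differed by 3–8 mm along y in places. I settled the final alignments on the wrist view, and the differences are well inside the tolerances.

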